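# Clip the sample vial before the lamp and arm it

## Robot

A 6-joint arm with a two-finger parallel gripper is mounted at the origin on a cart in front of the work surface, level with it; the furniture and walls round the work are solid. World frame = base frame: x ahead of the robot, y to its left, z up, the work surface at z = 0. Lengths are in m, angles in degrees, forces in N, time in s.
With the tool pointing down it reaches from about 0.375 to 0.9 m from the base axis. Payload 3.1 kg.
Tool frame: the origin (TCP) lies at the very end of the fingers, on their centre line; the grasp point (between the pads) lies 19 mm behind it; z points along the fingers, y is the line along which they close (so a half turn about z gives the same grasp; the last joint's range is limited). The gripper opens to 87 mm and grips with 3 to 60 N. Pads are 19 mm wide; open, the fingers measure 117 mm over their backs; the gripper's body (75 mm by 190 mm) begins 51 mm behind the grasp point.
Start: joints at [-84.368, 30.224, 82.088, -0, 67.689, -10.227], TCP at [0.171, -0.601, 0.223] pointing down, gripper open.
Joint ranges: [-176.69, 176.69], [-43.24, 126.21], [12.49, 139.97], [-82, 262], [0, 151.66], [-163.58, 163.58]. Speed limits (degrees/s): [159.86, 159.86, 180, 180, 180, 180].

## Interface

Orientations are given as a 3x3 rotation matrix whose columns are the frame's x, y, z axes.
In Python, from rig import bot gives the robot as it stands.
- The arm moves only by the tool move_arm, never from a script. Its argument "increments" is a list of rows, each an object with "xyz": the shift along the tool's x, y, z in mm, a list of three; "roll": the turn about the tool's z in rad; "grip": the opening in per cent of the stroke, from 0 (shut) to 100 (fully open). A call has 1 to 5 rows; each row shifts and turns the commanded pose from where the row before left it, along the tool's axes as they then stand; what a row does not reach is not made up. A row lasts 1/12 s, in which the tool goes at most 41.7 mm and 7.16 degrees, less where a joint would pass 70% of its speed; a pose out of reach is approached as far as the arm can. A call is refused whole if a number of a shift passes 41.7 or a number of a turn 0.125, either way. A call with a gripper value outside its range is refused whole. The fingers move at their own pace and stop on an object; the grip force is fixed at half the most. Time passes only in rows, so rows that do not move let the fingers close. It gives the time, the measured TCP pose, the force, the opening and the grip force at its end, in the units of the state.
- bot.read_state(): the state, without advancing time (a new reading comes with each control period).
- bot.capture(name): name is "side" or "top" or "wrist"; returns (picture, depth): 480x640x3 uint8, red, green, blue; 480x640 float32, m along the optical axis (not along the pixel's ray), 0 where there is no reading.
- bot.camera_model(name): a dict with "intrinsics" (3x3 intrinsics, pixels), "rvec" (rotation vector, rad) and "tvec" (3), from world to camera coordinates, as OpenCV has them; the wrist camera has in their place "tool_from_camera" (4x4, takes a point from camera to tool coordinates, whose origin is the TCP and whose axes are the flange's). Camera axes: x right, y down, z forward; pixel columns grow to the right and rows downward; lengths in m; the calibration is good to about 2 mm. A picture is of the moment at which its call begins: read the wrist's pose just before it. camera_model takes no time and is no camera call.
- bot.hand_in(): hands the job in; it is judged then, once.
Trained networks look in the newest picture that a camera, given by its name, has taken for a name from the list of things; names that differ only in an ending like _2 or _b are one class to them, and where a whole thing is asked for, a point or a joint stands for the part that bears it (a point fixed in the world has none). Each returns a list of dicts, best first, with "conf" (0 to 1); they miss things now and then, are a little off and sometimes report something else, mostly with a low value. They report only what shows in the picture. A call takes as long as a camera call.
- bot.spot_in(label, camera): "at" ([x, y, z] in m, in the coordinates of the camera as it stood for that picture, good to about 4 mm: the middle of the surface that is visible of it).
- bot.trace(label, camera): "mask" (480x640 bool, what is visible of it).
The state is a dict: "time_s": time; "joint_positions": joint angles; "qvel": joint speeds; "tau": joint torques, N m; "position": TCP position; "tcp_rot": TCP orientation; "force": force on the tool from outside, world axes, zero at the start; "moment": the same for the moment, N m; "opening": opening from 0.0 (shut) to 1.0 (fully open); "grasp_force": force on a finger pad.
Only numpy, scipy, OpenCV 4.12 (cv2) and the standard library are available. Lean on these libraries where they do the work, as an engineer would, in place of code of your own. Each camera call takes 0.05 s, during which the arm holds its last target. There are 200 camera calls.

## Task

Get the lamp ready for an exposure: pick up the glass vial and push it upright, from the front, into the spring clip before the lamp until it snaps fully home, and let go of it there. Then lift the red safety cover on the sloping console right up, flip the toggle beneath it up the slope to on, and close the cover again, fully, with the toggle left on. Keep the vial upright throughout and do not knock the things standing about.

Things in the scene. Friction and masses are not known exactly. Their poses are not given: they have to be found in the camera images.
- vial: stoppered clear glass vial with white contents and a whitish stopper, upright round cylinder 30 mm across and 70 mm tall (stopper 29 mm across from 56 mm up), about 30 g; origin at the centre of its underside, z up its axis. Starts standing on the worktop.
- lamp_unit: fixed lamp unit: a white box 62 x 100 mm, 75 mm tall, with a round violet window, and before the window an aluminium base plate 6 mm thick carrying the spring clip. Origin on the worktop right below clip_seat, axes as clip_seat. The plate reaches from 62 mm before the seat (-x) to the box, whose face is 30 mm behind the seat (+x); it is 90 mm wide.
- clip_seat (a point): the vial's place in the clip: where the centre of its underside belongs, on top of the base plate (6 mm above the worktop). x level, the way the vial is pushed in (towards the window), y level to the left of that, z up. A 24 mm high stop behind it touches the seated vial. More than 30 mm above the worktop, the front and sides of the seat are free for fingers.
- jaw_left (a joint): left sprung steel jaw of the clip (+y), rad: 0 at rest, grows as it spreads; jaw_right mirrors it. Jaws stand 3 to 23 mm above the base plate; flared lips reach 21 mm before the seat, noses 25 mm apart stand 10 mm before it. A vial slid along x, upright just over the plate, meets the lips some 20 mm before the seat, spreads the jaws with 4 to 10 N, then force drops and they draw it home.
- jaw_right (a joint): right sprung steel jaw of the clip (-y), rad: 0 at rest, grows as it spreads. The jaws spread sideways only, not for a vial from above; they reach at most 40 mm to either side of the seat.
- console: fixed grey arming console, 140 mm deep, 130 mm wide, 127 mm tall at the back and 22 mm at the front; its black face slopes 40 degrees down towards the robot's side. Origin under its centre, x level to the back, y left, z up.
- cover_hinge (a point): middle of the hinge axis of the red safety cover, fixed to the console: x points straight up the slope, y along the hinge (to the left), z straight out of the face; the face lies 6 mm below this point along z and goes on 115 mm down the slope (-x) and 48 mm up it.
- cover_grip (a point): middle between the two round black finger grips (discs 16 mm across, 43 mm apart over their outer faces along y) on the cover's sides near its free end; moves with the cover. Closed, it lies at (-74, 0, +24) mm in the cover_hinge frame, axes alike. The cover is an open-bottomed red box 40 mm wide; closed it reaches 6 to 84 mm down the slope, its outer top 38 mm above the hinge along z.
- cover (a joint): opening angle of the red safety cover, rad: 0 closed (as at the start), 1.55 fully open (stop). The free end swings up out of the face; fully open, the cover stands straight out of the sloping face and so leans over the switch. A stiff hinge (about 0.05 N m) holds it wherever it is left. Closed, it has room for the switch in both positions.
- toggle_pivot (a point): pivot of the toggle switch under the cover, fixed to the console, axes as cover_hinge; it lies 44 mm down the slope from the hinge on the middle line, 4 mm above the face.
- toggle_tip (a point): round white tip (9 mm across) of the steel toggle bat (8 mm thick), 31 mm from the pivot; it moves with the bat.
- toggle (a joint): angle of the toggle, rad: about 0 off (bat leans 0.42 rad down the slope), 0.84 on (leans 0.42 rad up the slope). It is stiff (about 0.05 N m: 2 to 4 N at the bat) and stays where it is left, so it must be pushed all the way up the slope to its stop.
- flask: bystander: conical glass flask, 80 mm wide, 119 mm tall; origin at the centre of its underside
- dropper: bystander: white dropper bottle with red nozzle cap, 44 mm wide, 126 mm tall; origin at the centre of its underside
- jar: bystander: pale specimen jar with red screw lid, 64 mm wide, 75 mm tall; origin at the centre of its underside
- dish: bystander: amber petri dish, 90 mm wide, 15 mm tall, lying flat; origin at the centre of its underside
- timer: bystander: white bench timer, 45 x 70 x 29 mm, lying flat; origin at the centre of its underside
- plate_stack: bystander: stack of red culture plates, 95 mm wide, 106 mm tall; origin at the centre of its underside
- pot: bystander: brown pot with red lid, 59 mm wide, 58 mm tall; origin at the centre of its underside
- stain_bottle: bystander: dark red dropper bottle, 55 mm wide, 126 mm tall; origin at the centre of its underside

How it is judged (in metres and radians):
On the way, in this order (a step that is already met when the one before it is completed fails the run):
1. the vial, upright and low over the base plate, is on its way in from the front and spreads the jaws (z of vial in the frame of clip_seat below 0.015 m and x of vial in the frame of clip_seat between -0.022 and -0.005 m and value of joint any of jaw_left, jaw_right above 0.03 rad).
2. the vial stands snapped home in the clip, let go, with the cover still closed (horizontal distance between vial and clip_seat below 0.005 m and z of vial in the frame of clip_seat below 0.004 m and angle between vial's own z axis and vertical below 0.1 rad and contact force between the fingers and vial below 0.1 N and value of joint cover below 0.15 rad), for 0.2 s.
3. the safety cover is lifted right up (over 1.2 rad) with the toggle still off (value of joint cover above 1.2 rad and value of joint toggle below 0.3 rad), for 0.2 s.
4. the toggle is on, with the cover up (value of joint toggle above 0.72 rad and value of joint cover above 0.9 rad), for 0.2 s.
At the end, for the whole second after the job is handed in: The vial stands upright (within 0.1 rad) in the clip, its underside's centre within 5 mm of the seat and down on the base plate (within 4 mm); the cover is closed (under 0.1 rad), the toggle under it is on (over 0.72 rad), and all is at rest (horizontal distance between vial and clip_seat below 0.005 m and z of vial in the frame of clip_seat below 0.004 m and angle between vial's own z axis and vertical below 0.1 rad and value of joint cover below 0.1 rad and value of joint toggle above 0.72 rad and linear speed of vial below 0.02 m/s and velocity of joint cover below 0.05 rad/s); the robot touches nothing.
It fails at once if the vial is tipped over (tilted more than 0.6 rad) (angle between vial's own z axis and vertical above 0.6 rad).
It fails at once if a bystander is knocked about (moved more than 30 mm) (distance of any of flask, dropper, jar, dish, timer, plate_stack, pot, stain_bottle from where it was at the start of the episode above 0.03 m).
It also fails if it takes over 67 s, if anything falls off the work surface, if the arm or the gripper's body presses on something with over 40 N, if the wrist force passes 120 N, or if a joint passes its speed limit or range.

## Working session

There is one attempt and no reset: what is moved stays moved. The work goes in short steps, Python scripts to look and compute and a tool call to move; the robot and the scene stay as the last step left them, time stands still between calls to the robot, and variables do not carry over. Pictures are saved under pics/ and viewed, at most 12 in all, crops included, and the job is handed in when it is done.

Besides the shell and the picture viewer there is one more tool, called after "Request:" as name([rows], argument=value, ...), one row to a line, values as JSON. move_arm: Moves the arm, as the interface text tells. Its arguments: {"type":"object","properties":{"increments":{"type":"array"}},"required":["increments"]}

```bash
mkdir -p pics; cat > h.py <<'E'
import numpy as np, cv2
from rig import bot
def cam(name):
    m=bot.camera_model(name)
    K=np.array(m["intrinsics"])
    if name=="wrist":
        s=bot.read_state(); T=np.eye(4); T[:3,:3]=s["tcp_rot"]; T[:3,3]=s["position"]
        return K, T@np.array(m["tool_from_camera"])
    R=cv2.Rodrigues(np.array(m["rvec"],float))[0]; t=np.array(m["tvec"],float).ravel()
    T=np.eye(4); T[:3,:3]=R.T; T[:3,3]=-R.T@t
    return K,T
def snap(name,f=None):
    K,T=cam(name); rgb,d=bot.capture(name)
    if f: cv2.imwrite(f,rgb[:,:,::-1])
    return rgb,d,K,T
def cloud(d,K,T,mask=None):
    ok=d>0
    if mask is not None: ok&=mask
    v,u=np.nonzero(ok); z=d[v,u]
    P=np.c_[(u-K[0,2])*z/K[0,0],(v-K[1,2])*z/K[1,1],z]
    return P@T[:3,:3].T+T[:3,3], np.c_[u,v]
def pix(P,K,T):
    p=(np.asarray(P)-T[:3,3])@T[:3,:3]; p=p@K.T; return p[...,:2]/p[...,2:]
def spot(l,name,T):
    return [(np.round(T[:3,:3]@np.array(r["at"])+T[:3,3],3).tolist(),round(r["conf"],2)) for r in bot.spot_in(l,name)[:2]]
E
python3 - <<'E'
from h import *
for n in ["top","side"]:
    rgb,d,K,T=snap(n,f"pics/{n}0.png"); print(n,T[:3,3].round(3),T[:3,2].round(2))
    for l in ["vial","lamp_unit","console","cover","jaw_left","jaw_right","flask","dropper","jar","dish","timer","plate_stack","pot","stain_bottle"]:
        print(l,spot(l,n,T))
print(bot.read_state())
E
```

```text
top [0.092 0.025 1.46 ] [ 0.3  -0.01 -0.95]
vial [([0.426, 0.123, 0.072], 0.72), ([0.383, 0.251, 0.009], 0.56)]
lamp_unit [([0.58, -0.034, 0.027], 0.63)]
console [([0.573, 0.261, 0.091], 0.66), ([0.433, -0.275, 0.094], 0.54)]
cover [([0.576, -0.039, 0.024], 0.7), ([0.543, 0.258, 0.101], 0.61)]
jaw_left [([0.639, -0.242, 0.07], 0.31)]
jaw_right []
flask [([0.669, 0.111, 0.048], 0.85)]
dropper [([0.638, -0.25, 0.078], 0.73)]
jar [([0.57, 0.103, 0.072], 0.87)]
dish [([0.384, 0.249, 0.009], 0.72)]
timer [([0.377, -0.06, 0.024], 0.73), ([0.4, 0.438, 0.056], 0.41)]
plate_stack [([0.433, -0.274, 0.096], 0.77)]
pot [([0.402, 0.435, 0.055], 0.58)]
stain_bottle [([0.635, -0.396, 0.077], 0.83)]
side [-0.015  0.888  0.774] [ 0.45 -0.7  -0.56]
vial [([0.425, 0.127, 0.044], 0.65)]
lamp_unit [([0.58, -0.019, 0.031], 0.93)]
console [([0.57, 0.294, 0.076], 0.76), ([0.541, 0.276, 0.097], 0.36)]
cover [([0.385, 0.253, 0.006], 0.74), ([0.543, 0.269, 0.1], 0.72)]
jaw_left []
jaw_right [([0.55, -0.053, 0.025], 0.43)]
flask [([0.672, 0.123, 0.056], 0.9), ([0.427, 0.13, 0.049], 0.27)]
dropper [([0.646, -0.2
[... 384 characters left out ...]
672142e-04,
        6.76899387e+01, -1.02256896e+01]), 'qvel': array([ 0.04802721, -0.04639391, -0.08538172, -0.01941696, -0.03680014,
        0.07147897]), 'tau': array([ 3.03746801e-04, -4.40006769e+01, -1.76980823e+01,  6.34040963e-02,
        5.04649489e-02, -3.66475192e-06]), 'position': array([ 0.17082348, -0.60115893,  0.22256057]), 'tcp_rot': array([[ 9.61941564e-01,  2.73255243e-01, -5.25128640e-06],
       [ 2.73255243e-01, -9.61941564e-01,  1.43100245e-05],
       [-1.14114142e-06, -1.52003489e-05, -1.00000000e+00]]), 'force': array([ 0.44490394,  0.10159282, -0.16440079]), 'moment': array([-0.07378875,  0.04278972, -0.02344161]), 'grasp_force': 0.0, 'opening': 1.0025772759067015}
```

View pics/top0.png

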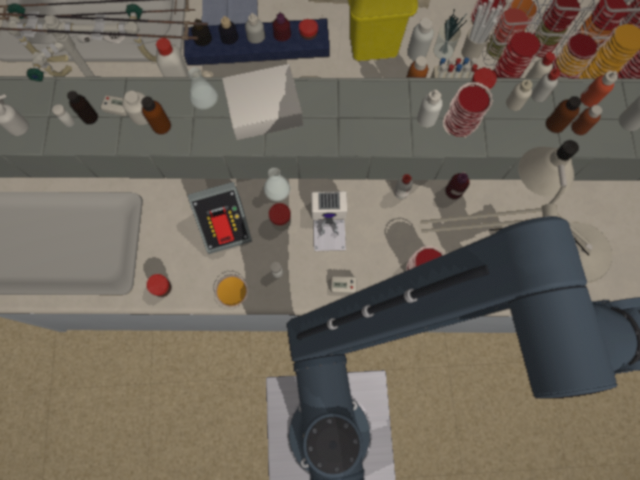

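View pics/side0.png

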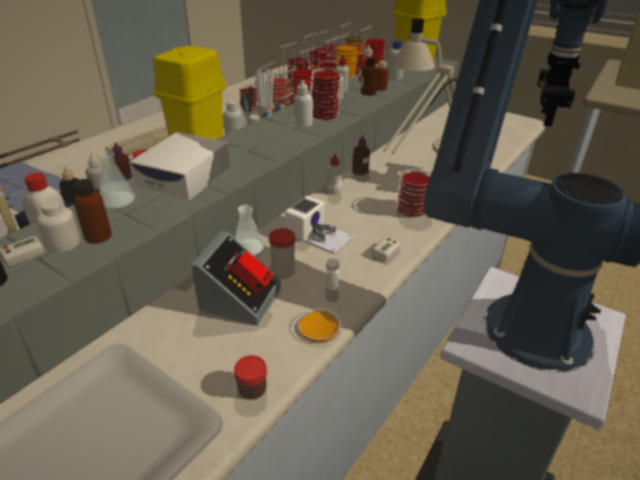

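The top view shows the vial at (277,270), the clip at (330,228), and the console at (220,218). Both cameras agree on the layout. I'm moving over for a close look.

Request:
move_arm([
  {"xyz":[27,-30,0],"roll":0,"grip":100},
  {"xyz":[27,-30,0],"roll":0,"grip":100},
  {"xyz":[27,-30,0],"roll":0,"grip":100},
  {"xyz":[27,-30,0],"roll":0,"grip":100},
  {"xyz":[27,-30,0],"roll":0,"grip":100},
])

```text
time_s: 1.92
position: [0.2602, -0.4184, 0.2226]
tcp_rot: [[0.962, 0.272, 0.0], [0.272, -0.962, -0.0], [0.0, 0.0, -1.0]]
force: [0.7, 0.2, -0.7]
opening: 1.0
grasp_force: 0.0
```

Request:
move_arm([
  {"xyz":[27,-30,0],"roll":0,"grip":100},
  {"xyz":[27,-30,0],"roll":0,"grip":100},
  {"xyz":[27,-30,0],"roll":0,"grip":100},
  {"xyz":[27,-30,0],"roll":0,"grip":100},
  {"xyz":[27,-30,0],"roll":0,"grip":100},
])

```text
time_s: 2.33
position: [0.3491, -0.2372, 0.2229]
tcp_rot: [[0.962, 0.273, 0.001], [0.273, -0.962, -0.001], [0.0, 0.001, -1.0]]
force: [0.4, 0.6, 0.4]
opening: 1.0
grasp_force: 0.0
```

Request:
move_arm([
  {"xyz":[27,-30,0],"roll":0,"grip":100},
  {"xyz":[27,-30,0],"roll":0,"grip":100},
  {"xyz":[27,-30,0],"roll":0,"grip":100},
  {"xyz":[27,-30,0],"roll":0,"grip":100},
  {"xyz":[0,0,0],"roll":0,"grip":100},
])

```text
time_s: 2.75
position: [0.4214, -0.0877, 0.2229]
tcp_rot: [[0.96, 0.281, 0.002], [0.281, -0.96, 0.002], [0.002, -0.002, -1.0]]
force: [-0.2, -0.1, 0.2]
opening: 1.006
grasp_force: 0.0
```

```bash
python3 - <<'E'
from h import *
print(np.round(bot.camera_model("wrist")["tool_from_camera"],3))
rgb,d,K,T=snap("wrist","pics/w1.png"); print(K.round(0).tolist(),T[:3,3].round(3),T[:3,2].round(2))
for l in ["vial","lamp_unit","jar","timer","jaw_left","jaw_right"]: print(l,spot(l,"wrist",T))
np.savez("w1.npz",rgb=rgb,d=d,K=K,T=T)
for n in ["top","side"]:
    rgb,d,K,T=snap(n); np.savez(n+"1.npz",rgb=rgb,d=d,K=K,T=T)
E
```

```text
[[-0.002 -0.959 -0.283  0.078]
 [ 1.    -0.002 -0.001 -0.   ]
 [ 0.    -0.283  0.959 -0.161]
 [ 0.     0.     0.     1.   ]]
[[410.0, 0.0, 318.0], [0.0, 410.0, 240.0], [0.0, 0.0, 1.0]] [ 0.496 -0.066  0.384] [-0.27 -0.08 -0.96]
vial [([0.433, 0.109, 0.064], 0.63), ([0.436, -0.261, 0.088], 0.26)]
lamp_unit [([0.538, -0.037, 0.002], 0.62)]
jar []
timer [([0.394, -0.064, 0.021], 0.89)]
jaw_left [([0.551, -0.012, 0.029], 0.88)]
jaw_right [([0.544, -0.049, 0.029], 0.74), ([0.552, -0.015, 0.031], 0.61)]
```

View pics/w1.png

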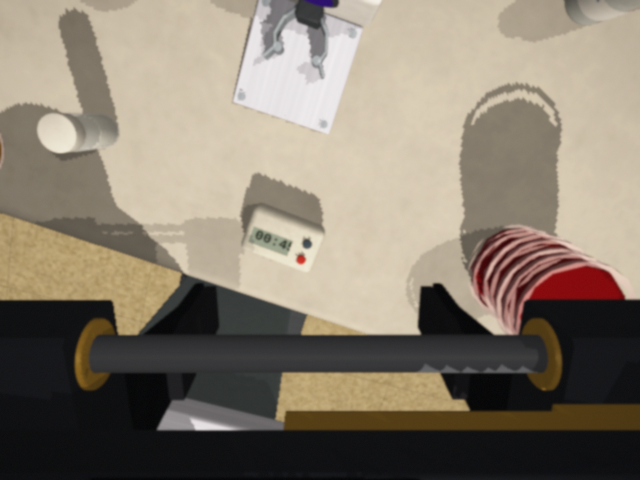

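The wrist view shows the vial's stopper at (62,132), the plate's front corners at (236,102) and (328,132), and the jaw lips at (272,48) and (318,65). I'll compute the frames.

```bash
cat >> h.py <<'E'
def ray(uv,z,K,T):
    uv=np.atleast_2d(np.asarray(uv,float)); r=np.c_[uv,np.ones(len(uv))]@np.linalg.inv(K).T@T[:3,:3].T
    return T[:3,3]+r*((z-T[2,3])/r[:,2])[:,None]
def load(f):
    z=np.load(f); return z["rgb"],z["d"],z["K"],z["T"]
def circ(P):
    A=np.c_[2*P[:,:2],np.ones(len(P))]; s=np.linalg.lstsq(A,(P[:,:2]**2).sum(1),rcond=None)[0]; return s[:2],np.sqrt(s[2]+s[0]**2+s[1]**2)
E
python3 - <<'E'
from h import *
rgb,d,K,T=load("w1.npz")
print("plate corners",ray([[236,102],[328,132]],.006,K,T).round(4).tolist(), ray([[262,0],[361,38]],.006,K,T).round(4).tolist())
# refine corners by line fit to mask boundary
for n in ["w1","top1","side1"]:
    rgb,d,K,T=load(n+".npz")
    P,uv=cloud(d,K,T)
    print(n)
    # vial points
    m=(np.hypot(P[:,0]-.428,P[:,1]-.118)<.04)&(P[:,2]>.03)&(P[:,2]<.09); Q=P[m]
    t=Q[Q[:,2]>.06]
    print(" vial",len(Q),np.median(Q,0).round(4),"top",len(t),t.min(0).round(3) if len(t) else '',t.max(0).round(3) if len(t) else '')
    if len(t):
        zt=t[t[:,2]>np.percentile(t[:,2],60)]; (c,s,a)=cv2.minAreaRect((zt[:,:2]*1e3).astype(np.float32)); print("  toprect",c,s,np.median(zt[:,2]))
    # lamp box top
    m=(np.abs(P[:,2]-.075)<.008)&(abs(P[:,0]-.6)<.08)&(abs(P[:,1]+.03)<.07); Q=P[m]
    if len(Q)>50: print(" box",len(Q),cv2.minAreaRect((Q[:,:2]*1e3).astype(np.float32)),np.median(Q[:,2]))
    # worktop check
    m=(abs(P[:,0]-.46)<.03)&(abs(P[:,1]-.03)<.03); print(" top z",np.median(P[m,2]).round(4) if m.any() else None)
E
```

```text
plate corners [[0.4904, 0.008, 0.006], [0.4885, -0.0765, 0.006]] [[0.5737, 0.0053, 0.006], [0.5693, -0.0814, 0.006]]
w1
 vial 2220 [0.4347 0.1129 0.0681] top 1456 [0.418 0.105 0.06 ] [0.447 0.134 0.071]
  toprect (432.4725646972656, 119.23181915283203) (27.696598052978516, 27.93205451965332) 0.06948740211311905
 box 105 ((579.7122192382812, -77.28325653076172), (3.523960590362549, 17.771772384643555), 15.592656135559082) 0.06977787477655778
 top z -0.0012
top1
 vial 0 [nan nan nan] top 0  
 box 536 ((607.9656372070312, -28.83208465576172), (87.18256378173828, 67.1505355834961), 86.96378326416016) 0.07451189987690066
 top z 0.0007
side1
 vial 265 [0.4284 0.1292 0.0587] top 125 [0.417 0.104 0.06 ] [0.447 0.136 0.073]
  toprect (432.0625915527344, 121.474365234375) (26.881649017333984, 23.613927841186523) 0.07131177314012688
 box 544 ((611.1373291015625, -32.00609588623047), (104.41950225830078, 65.87024688720703), 89.16182708740234) 0.07519796681035557
 top z -0.0001
  return _methods._mean(a, axis=axis, dtype=dtype,
  ret = um.true_divide(
```

Request:
move_arm([
  {"xyz":[0,0,0],"roll":0.107,"grip":100},
  {"xyz":[0,0,0],"roll":0.107,"grip":100},
  {"xyz":[0,0,0],"roll":0.107,"grip":100},
  {"xyz":[1,-40,0],"roll":0,"grip":100},
  {"xyz":[1,-40,0],"roll":0,"grip":100},
])

```text
time_s: 3.62
position: [0.426, -0.016, 0.2227]
tcp_rot: [[0.999, -0.052, 0.001], [-0.052, -0.999, -0.0], [0.001, 0.0, -1.0]]
force: [1.3, 0.3, 0.1]
opening: 0.999
grasp_force: 0.0
```

Request:
move_arm([
  {"xyz":[1,-40,0],"roll":0,"grip":100},
  {"xyz":[1,-40,0],"roll":0,"grip":100},
  {"xyz":[0,-34,12],"roll":0,"grip":100},
  {"xyz":[0,-12,35],"roll":0,"grip":100},
  {"xyz":[0,0,35],"roll":0,"grip":100},
])

```text
time_s: 4.03
position: [0.4348, 0.1138, 0.1411]
tcp_rot: [[0.999, -0.042, 0.007], [-0.042, -0.999, 0.001], [0.007, -0.001, -1.0]]
force: [0.9, 0.1, -0.3]
opening: 0.999
grasp_force: 0.0
```

```bash
python3 - <<'E'
from h import *
rgb,d,K,T=snap("wrist")
np.savez("w2.npz",rgb=rgb,d=d,K=K,T=T)
s=bot.read_state();print(s["position"],s["tcp_rot"][:,0])
P,uv=cloud(d,K,T)
m=(np.hypot(P[:,0]-.4323,P[:,1]-.1195)<.03)&(P[:,2]>.066)&(P[:,2]<.078); Q=P[m]
if len(Q): print(len(Q),cv2.minAreaRect((Q[:,:2]*1e3).astype(np.float32)),np.median(Q[:,2]), uv[m].min(0),uv[m].max(0))
print(spot("vial","wrist",T))
cv2.imwrite("pics/w2.png",rgb[:,:,::-1])
E
```

```text
[0.4292436  0.1123463  0.13430291] [ 0.99902619 -0.04287608 -0.01040696]
1746 ((432.5796813964844, 119.54212951660156), (28.399845123291016, 28.68248176574707), 86.92582702636719) 0.06891271949643173 [286 236] [333 281]
[([0.438, 0.119, 0.07], 0.57)]
```

View pics/w2.png

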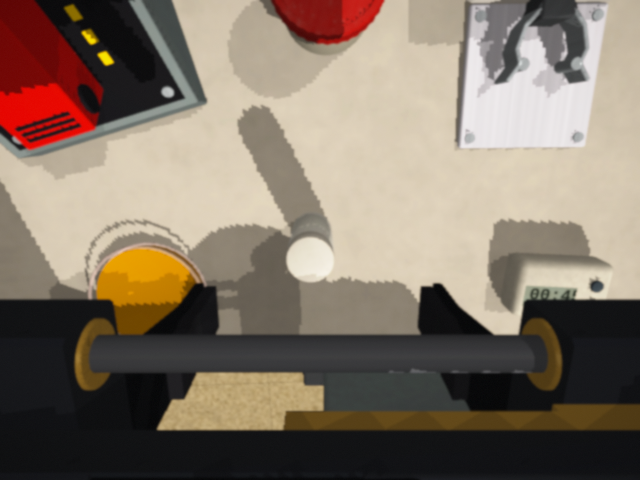

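The view shows the vial top at (310,260), the plate's front corners at (460,148) and (588,147), and the lip tips at (502,80) and (575,77).

Request:
move_arm([
  {"xyz":[3,-7,0],"roll":0,"grip":100},
  {"xyz":[0,0,0],"roll":0,"grip":100},
  {"xyz":[0,0,20],"roll":0,"grip":100},
  {"xyz":[0,0,20],"roll":0,"grip":100},
  {"xyz":[0,0,0],"roll":0,"grip":100},
])

```text
time_s: 4.55
position: [0.4363, 0.1179, 0.1006]
tcp_rot: [[0.999, -0.046, -0.0], [-0.046, -0.999, -0.0], [-0.0, 0.0, -1.0]]
force: [-0.8, 0.6, 0.3]
opening: 0.998
grasp_force: 0.0
```

```bash
python3 - <<'E'
from h import *
rgb,d,K,T=load("w2.npz")
print(ray([[460,148],[588,147],[469,3],[604,10]],.006,K,T).round(4).tolist())
print("lips",ray([[502,80],[575,77]],.029,K,T).round(4).tolist())
s=bot.read_state();print(s["position"],s["tcp_rot"][:,0])
rgb,d,K,T=snap("wrist");np.savez("w3.npz",rgb=rgb,d=d,K=K,T=T)
P,uv=cloud(d,K,T)
m=(np.hypot(P[:,0]-.4323,P[:,1]-.1195)<.03)&(P[:,2]>.066)&(P[:,2]<.078); Q=P[m]
if len(Q): print(len(Q),cv2.minAreaRect((Q[:,:2]*1e3).astype(np.float32)),np.median(Q[:,2]))
# plate: bright region in this & w2 near plate, line fit
for f in ["w2","w3"]:
    rgb,d,K,T=load(f+".npz"); P,uv=cloud(d,K,T)
    m=(P[:,2]>.0035)&(P[:,2]<.009)&(P[:,0]>.47)&(P[:,0]<.56)&(abs(P[:,1]+.035)<.06); Q=P[m]
    print(f,len(Q),cv2.minAreaRect((Q[:,:2]*1e3).astype(np.float32)), "z",np.median(Q[:,2]))
    m=(P[:,2]>.018)&(P[:,2]<.032)&(P[:,0]>.515)&(P[:,0]<.58)&(abs(P[:,1]+.035)<.05); J=P[m]
    print(" jaws",len(J),J.min(0).round(4),J.max(0).round(4))
    for a,b in [(.52,.53),(.53,.54),(.54,.55),(.55,.56)]:
        q=J[(J[:,0]>a)&(J[:,0]<b),1]
        if len(q): print("  ",a,np.percentile(q,[2,98]).round(4), q[q>-.036].min().round(4) if (q>-.036).any() else '', q[q<-.036].max().round(4) if (q<-.036).any() else '')
E
```

```text
[[0.4895, 0.0116, 0.006], [0.4862, -0.0785, 0.006], [0.5809, 0.0106, 0.006], [0.573, -0.0769, 0.006]]
lips [[0.5316, -0.0047, 0.029], [0.5314, -0.0499, 0.029]]
[0.43634253 0.11792501 0.1005784 ] [ 9.98953083e-01 -4.57459333e-02 -2.16826512e-04]
2426 ((432.4680480957031, 119.63999938964844), (28.49721336364746, 29.196950912475586), 86.70765686035156) 0.0689066489813476
w2 11736 ((524.4273071289062, -32.960662841796875), (90.36991882324219, 73.32257080078125), 88.40921783447266) z 0.004732822330977882
 jaws 2818 [ 0.5288 -0.0598  0.018 ] [ 0.5776 -0.0068  0.0311]
   0.52 [-0.0596 -0.0566]  -0.0565
   0.53 [-0.0575 -0.0075] -0.0209 -0.0456
   0.54 [-0.0559 -0.0114] -0.0216 -0.046
   0.55 [-0.0554 -0.0119] -0.0172 -0.0507
w3 15024 ((524.1253662109375, -32.85426712036133), (89.81295013427734, 72.52411651611328), 88.51065826416016) z 0.004729599699774156
 jaws 2683 [ 0.5287 -0.0585  0.018 ] [ 0.5678 -0.0068  0.0298]
   0.52 [-0.0585 -0.0567]  -0.0567
   0.53 [-0.0567 -0.0076] -0.0212 -0.046
   0.54 [-0.0548 -0.0115] -0.0213 -0.0458
   0.55 [-0.0541 -0.0117] -0.0178 -0.0504
```

Request:
move_arm([
  {"xyz":[-4,-1.5,17],"roll":-0.02,"grip":100},
  {"xyz":[0,0,25],"roll":0,"grip":100},
  {"xyz":[0,0,20],"roll":0,"grip":100},
  {"xyz":[0,0,5],"roll":0,"grip":100},
  {"xyz":[0,0,0],"roll":0,"grip":100},
])

```text
time_s: 5.02
position: [0.4329, 0.12, 0.0341]
tcp_rot: [[1.0, -0.025, 0.001], [-0.025, -1.0, 0.0], [0.001, -0.0, -1.0]]
force: [-0.0, -0.1, 1.5]
opening: 0.998
grasp_force: 0.0
```

Request:
move_arm([
  {"xyz":[0,0,0],"roll":0,"grip":60},
  {"xyz":[0,0,0],"roll":0,"grip":50},
  {"xyz":[0,0,0],"roll":0,"grip":42},
  {"xyz":[0,0,0],"roll":0,"grip":38},
  {"xyz":[0,0,0],"roll":0,"grip":25},
])

```text
time_s: 5.43
position: [0.4326, 0.1203, 0.0342]
tcp_rot: [[1.0, -0.024, 0.001], [-0.024, -1.0, 0.0], [0.001, -0.0, -1.0]]
force: [0.0, -0.1, -0.3]
opening: 0.71
grasp_force: 0.0
```

Request:
move_arm([
  {"xyz":[0,0,0],"roll":0,"grip":20},
  {"xyz":[0,0,0],"roll":0,"grip":20},
  {"xyz":[0,0,0],"roll":0,"grip":20},
  {"xyz":[0,0,0],"roll":0,"grip":20},
  {"xyz":[0,0,0],"roll":0,"grip":20},
])

```text
time_s: 5.85
position: [0.4321, 0.1203, 0.0335]
tcp_rot: [[1.0, -0.024, -0.0], [-0.024, -1.0, -0.0], [-0.0, 0.0, -1.0]]
force: [-0.6, 1.0, -0.9]
opening: 0.338
grasp_force: 29.8
```

Request:
move_arm([
  {"xyz":[0,0,-15],"roll":0,"grip":20},
  {"xyz":[0,0,-20],"roll":0,"grip":20},
  {"xyz":[8,20,0],"roll":0,"grip":20},
  {"xyz":[14,30,0],"roll":0,"grip":20},
  {"xyz":[14,30,0],"roll":0,"grip":20},
])

```text
time_s: 6.27
position: [0.4661, 0.0393, 0.0689]
tcp_rot: [[1.0, -0.022, 0.0], [-0.022, -1.0, 0.0], [0.0, -0.0, -1.0]]
force: [1.5, 0.7, -0.1]
opening: 0.335
grasp_force: 29.8
```

Request:
move_arm([
  {"xyz":[14,30,0],"roll":0,"grip":20},
  {"xyz":[12,25,0],"roll":0,"grip":20},
  {"xyz":[9,16,0],"roll":0,"grip":20},
  {"xyz":[0,0,0],"roll":0,"grip":20},
  {"xyz":[0,0,0],"roll":0,"grip":20},
])

```text
time_s: 6.68
position: [0.4994, -0.0331, 0.0683]
tcp_rot: [[1.0, -0.026, -0.0], [-0.026, -1.0, 0.0], [-0.0, -0.0, -1.0]]
force: [-0.6, 0.4, -0.3]
opening: 0.343
grasp_force: 29.8
```

```bash
python3 - <<'E'
from h import *
s=bot.read_state();print(s["position"],s["tcp_rot"][:,0],s["grasp_force"])
rgb,d,K,T=snap("wrist","pics/w4.png");np.savez("w4.npz",rgb=rgb,d=d,K=K,T=T)
P,uv=cloud(d,K,T)
m=(P[:,2]>.0035)&(P[:,2]<.009)&(P[:,0]>.47)&(P[:,0]<.56)&(abs(P[:,1]+.035)<.06); Q=P[m]
print(len(Q),cv2.minAreaRect((Q[:,:2]*1e3).astype(np.float32)), "z",np.median(Q[:,2]))
m=(P[:,2]>.018)&(P[:,2]<.032)&(P[:,0]>.515)&(P[:,0]<.58)&(abs(P[:,1]+.035)<.05); J=P[m]
for a in np.arange(.525,.56,.005):
    q=J[(J[:,0]>a)&(J[:,0]<a+.005),1]
    l=q[q>-.034]; r=q[q<-.034]
    if len(l)and len(r): print("  ",a.round(3),l.min().round(4),r.max().round(4),(l.min()+r.max()).round(4)/2)
R=s["tcp_rot"];m=(P[:,2]>.06)
V=(P-s["position"])@R; mm=(abs(V[:,1])<.02)&(abs(V[:,0])<.03)&(V[:,2]<-.015)&(V[:,2]>-.06); V=V[mm]
if len(V): print("vial in tool",len(V),V.min(0).round(4),V.max(0).round(4))
E
```

```text
[ 0.49944808 -0.03312726  0.06830398] [ 9.99649290e-01 -2.64774479e-02 -4.90793866e-04] 29.760857755027246
16434 ((524.8223876953125, -33.439029693603516), (89.66971588134766, 72.29833984375), 88.28279876708984) z 0.004745569744703415
   0.53 -0.012 -0.0542 -0.03315
   0.535 -0.0211 -0.0465 -0.0338
   0.54 -0.0216 -0.0466 -0.0341
   0.545 -0.0174 -0.0529 -0.03515
   0.55 -0.016 -0.0527 -0.03435
   0.555 -0.0177 -0.0514 -0.03455
   0.56 -0.0205 -0.048 -0.0343
vial in tool 6074 [-0.0143 -0.02   -0.06  ] [ 0.0155  0.02   -0.015 ]
```

View pics/w4.png

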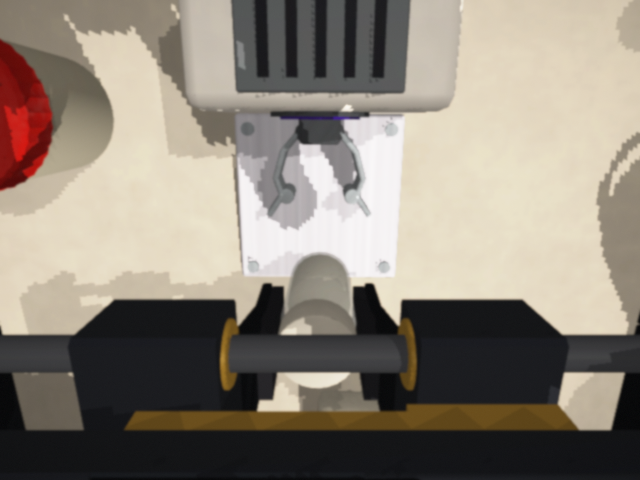

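The vial is held upright at columns 285–355, centred on the clip, whose noses are at (288,193) and (351,193). I'll lower it and push in.

Request:
move_arm([
  {"xyz":[0,0,14],"roll":0,"grip":20},
  {"xyz":[0,0,11],"roll":0,"grip":20},
  {"xyz":[0,0,2],"roll":0,"grip":20},
  {"xyz":[10,0,0],"roll":0,"grip":20},
  {"xyz":[12,0,0],"roll":0,"grip":20},
])

```text
time_s: 7.15
position: [0.5191, -0.0311, 0.0412]
tcp_rot: [[1.0, -0.023, -0.004], [-0.023, -1.0, 0.001], [-0.004, -0.001, -1.0]]
force: [-0.0, 1.2, -0.6]
opening: 0.338
grasp_force: 29.8
```

Request:
move_arm([
  {"xyz":[4,0,0],"roll":0,"grip":20},
  {"xyz":[4,0,0],"roll":0,"grip":20},
  {"xyz":[4,0,0],"roll":0,"grip":20},
  {"xyz":[3,0,0],"roll":0,"grip":20},
  {"xyz":[3,0,0],"roll":0,"grip":20},
])

```text
time_s: 7.57
position: [0.5346, -0.0326, 0.0409]
tcp_rot: [[1.0, -0.023, -0.011], [-0.023, -1.0, 0.001], [-0.011, -0.001, -1.0]]
force: [-7.3, -1.7, 0.4]
opening: 0.336
grasp_force: 29.8
```

Request:
move_arm([
  {"xyz":[3,1,0],"roll":0,"grip":20},
  {"xyz":[3,0,0],"roll":0,"grip":20},
  {"xyz":[3,0,0],"roll":0,"grip":20},
  {"xyz":[2,0,0],"roll":0,"grip":20},
  {"xyz":[0,0,0],"roll":0,"grip":20},
])

```text
time_s: 7.98
position: [0.5508, -0.0345, 0.0416]
tcp_rot: [[1.0, -0.025, 0.001], [-0.025, -1.0, 0.0], [0.001, -0.0, -1.0]]
force: [-1.0, -0.3, -0.9]
opening: 0.335
grasp_force: 29.8
```

Request:
move_arm([
  {"xyz":[0,0,1.5],"roll":0,"grip":20},
  {"xyz":[1.5,0,0],"roll":0,"grip":20},
  {"xyz":[1.5,0,0],"roll":0,"grip":20},
  {"xyz":[0,0,0],"roll":0,"grip":20},
  {"xyz":[0,0,0],"roll":0,"grip":20},
])

```text
time_s: 8.4
position: [0.551, -0.0342, 0.04]
tcp_rot: [[1.0, -0.024, -0.005], [-0.024, -1.0, 0.001], [-0.005, -0.001, -1.0]]
force: [-6.0, -0.9, 2.4]
opening: 0.338
grasp_force: 29.8
```

```bash
python3 - <<'E'
from h import *
s=bot.read_state();print(s["position"],s["force"])
rgb,d,K,T=snap("wrist","pics/w5.png");np.savez("w5.npz",rgb=rgb,d=d,K=K,T=T)
E
```

```text
[ 0.55101452 -0.03424774  0.03995109] [-5.95828494 -0.90541771  2.43482931]
```

View pics/w5.png

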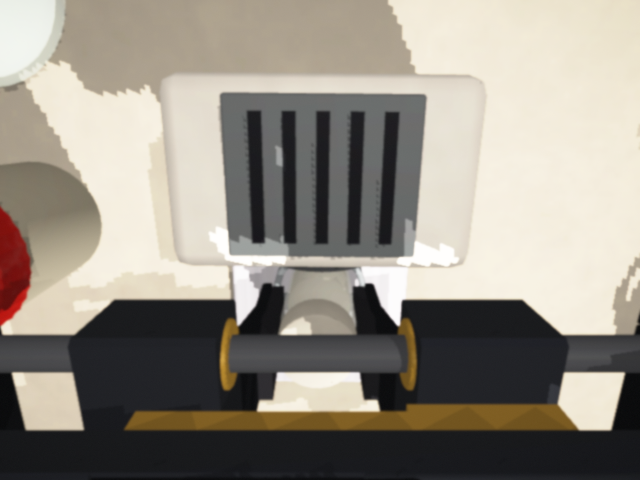

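The vial is up against the stop: it stalls at x = 0.551 with 6 N and is down on the plate. I'll relax the push and release.

Request:
move_arm([
  {"xyz":[-1.5,0,0],"roll":0,"grip":45},
  {"xyz":[0,0,0],"roll":0,"grip":70},
  {"xyz":[0,0,0],"roll":0,"grip":70},
  {"xyz":[0,0,0],"roll":0,"grip":70},
  {"xyz":[0,0,0],"roll":0,"grip":70},
])

```text
time_s: 8.87
position: [0.5528, -0.0348, 0.0402]
tcp_rot: [[1.0, -0.024, 0.002], [-0.024, -1.0, -0.0], [0.002, 0.0, -1.0]]
force: [0.5, -1.0, 0.9]
opening: 0.624
grasp_force: 0.0
```

Request:
move_arm([
  {"xyz":[0,0,0],"roll":0,"grip":75},
  {"xyz":[0,0,-10],"roll":0,"grip":75},
  {"xyz":[0,0,-30],"roll":0,"grip":75},
  {"xyz":[0,0,-40],"roll":0,"grip":75},
  {"xyz":[0,0,-40],"roll":0,"grip":75},
])

```text
time_s: 9.28
position: [0.5511, -0.0344, 0.1611]
tcp_rot: [[1.0, -0.024, -0.002], [-0.024, -1.0, 0.001], [-0.002, -0.001, -1.0]]
force: [1.4, -1.3, 0.1]
opening: 0.745
grasp_force: 0.0
```

Request:
move_arm([
  {"xyz":[-30,-20,-20],"roll":0,"grip":75},
  {"xyz":[-35,-20,0],"roll":0,"grip":75},
  {"xyz":[-35,-20,0],"roll":0,"grip":75},
  {"xyz":[-10,-30,0],"roll":0,"grip":75},
  {"xyz":[0,0,0],"roll":0,"grip":75},
])

```text
time_s: 9.7
position: [0.439, 0.0618, 0.1807]
tcp_rot: [[1.0, -0.021, -0.004], [-0.021, -1.0, 0.002], [-0.004, -0.002, -1.0]]
force: [0.6, -0.1, -0.2]
opening: 0.747
grasp_force: 0.0
```

```bash
python3 - <<'E'
from h import *
s=bot.read_state();print(s["position"],s["tcp_rot"][:,0],s["opening"])
for n in ["wrist","top","side"]:
    rgb,d,K,T=snap(n,f"pics/{n}6.png");np.savez(n+"6.npz",rgb=rgb,d=d,K=K,T=T)
    print(n,spot("vial",n,T),spot("cover",n,T),spot("console",n,T))
    P,uv=cloud(d,K,T)
    m=(np.hypot(P[:,0]-.551,P[:,1]+.034)<.025)&(P[:,2]>.066)&(P[:,2]<.082); Q=P[m]
    if len(Q)>10: print(len(Q),cv2.minAreaRect((Q[:,:2]*1e3).astype(np.float32)),np.median(Q[:,2]))
E
```

```text
[0.43898209 0.06180385 0.18071267] [ 0.999768   -0.02114892 -0.00408269] 0.7474913215105999
wrist [([0.547, -0.032, 0.075], 0.84)] [([0.53, 0.241, 0.079], 0.61), ([0.549, 0.228, 0.054], 0.29)] [([0.549, 0.226, 0.057], 0.91), ([0.534, 0.241, 0.082], 0.69)]
2172 ((549.5994873046875, -34.09748840332031), (28.56989860534668, 29.061098098754883), 55.042213439941406) 0.07475488075772196
top [] [([0.541, 0.256, 0.101], 0.69)] [([0.575, 0.265, 0.092], 0.93)]
29 ((556.67529296875, -34.19050598144531), (25.37124252319336, 12.501970291137695), 79.43124389648438) 0.07431604127789826
side [([0.541, -0.026, 0.051], 0.84), ([0.406, -0.263, 0.074], 0.32)] [([0.543, 0.271, 0.099], 0.7)] [([0.573, 0.296, 0.078], 0.66)]
87 ((548.9427490234375, -30.38204574584961), (25.488737106323242, 31.786176681518555), 32.51262664794922) 0.07490818391322185
```

View pics/wrist6.png

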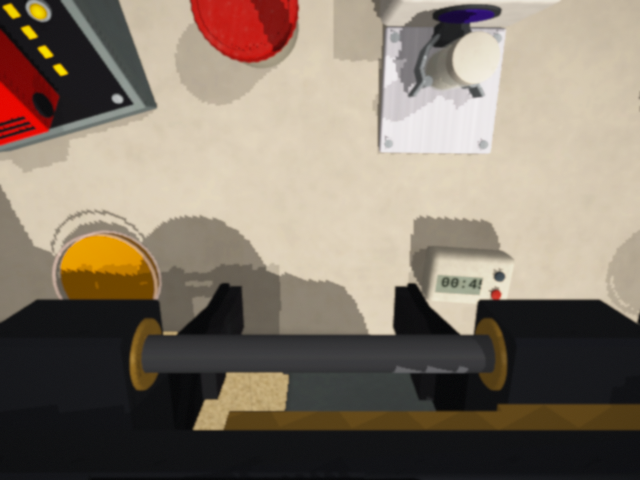

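The vial stands in the clip with its top at (472,58), measured at (0.5496, −0.0341), within 1 mm of the seat. Next is the console.

Request:
move_arm([
  {"xyz":[5,-20,-30],"roll":-0.1,"grip":75},
  {"xyz":[5,-25,-30],"roll":-0.1,"grip":75},
  {"xyz":[10,-38,0],"roll":-0.1,"grip":75},
  {"xyz":[5,-40,0],"roll":0,"grip":75},
  {"xyz":[0,-40,0],"roll":0,"grip":75},
])

```text
time_s: 10.72
position: [0.4406, 0.2223, 0.2409]
tcp_rot: [[0.963, 0.271, 0.003], [0.271, -0.963, 0.001], [0.004, 0.0, -1.0]]
force: [1.2, 0.1, 0.2]
opening: 0.747
grasp_force: 0.0
```

Request:
move_arm([
  {"xyz":[0,-10,0],"roll":0,"grip":75},
  {"xyz":[0,0,0],"roll":0,"grip":75},
  {"xyz":[0,0,0],"roll":0,"grip":75},
])

```text
time_s: 10.97
position: [0.436, 0.2302, 0.2398]
tcp_rot: [[0.962, 0.274, -0.0], [0.274, -0.962, -0.001], [-0.001, 0.001, -1.0]]
force: [1.4, -0.6, -0.2]
opening: 0.754
grasp_force: 0.0
```

```bash
python3 - <<'E'
from h import *
s=bot.read_state();print(s["position"],s["tcp_rot"][:,0])
rgb,d,K,T=snap("wrist","pics/w7.png");np.savez("w7.npz",rgb=rgb,d=d,K=K,T=T)
rng=np.random.default_rng(0)
for n in ["w7","top6","side6"]:
    rgb,d,K,T=load(n+".npz"); P,uv=cloud(d,K,T)
    m=(abs(P[:,0]-.57)<.12)&(abs(P[:,1]-.265)<.11)&(P[:,2]>.015)&(P[:,2]<.135); Q=P[m]; c=rgb[uv[m,1],uv[m,0]].astype(int)
    dark=(c.max(1)<90); D=Q[dark]
    best=None
    for _ in range(400):
        a=D[rng.choice(len(D),3,False)]; nn=np.cross(a[1]-a[0],a[2]-a[0]); L=np.linalg.norm(nn)
        if L<1e-5: continue
        nn/=L; nn*=np.sign(nn[2])
        if not .6<nn[2]<.9: continue
        k=(abs((D-a[0])@nn)<.002).sum()
        if best is None or k>best[0]: best=(k,nn,a[0])
    if best is None: print(n,"none"); continue
    I=D[abs((D-best[2])@best[1])<.003]; c0=I.mean(0); nn=np.linalg.svd(I-c0)[2][2]; nn*=np.sign(nn[2])
    yaw=np.degrees(np.arctan2(-nn[1],-nn[0]))
    print(n,len(I),"n",nn.round(4),"tilt",np.degrees(np.arccos(nn[2])).round(2),"yaw",yaw.round(2),"d",(c0@nn).round(4))
    u=np.array([-nn[0],-nn[1],0]);u/=np.linalg.norm(u); w=np.array([-u[1],u[0],0]); up=np.cross(w,nn)
    F=Q[abs((Q-c0)@nn)<.003]; q=np.c_[F@up,F@w]*1e3
    print("  face rect",cv2.minAreaRect(q.astype(np.float32)),"up pct",np.percentile(q[:,0],[.5,99.5]).round(1),"w",np.percentile(q[:,1],[.5,99.5]).round(1))
    red=(c[:,0]>120)&(c[:,1]<70)&(c[:,2]<70); Rr=Q[red]; h=(Rr-c0)@nn; t=Rr[(h>.037)&(h<.053)]
    if len(t)>20:
        q=np.c_[t@up,t@w]*1e3; print("  cover top",len(t),"h",np.median((t-c0)@nn).round(4),cv2.minAreaRect(q.astype(np.float32)),np.percentile(q,[1,99],axis=0).round(1).tolist())
E
```

```text
[0.43597117 0.23015062 0.23980785] [ 9.61690394e-01  2.74137293e-01 -5.75281932e-04]
w7 9547 n [-0.6248 -0.1526  0.7657] tilt 40.03 yaw 13.73 d -0.3404
  face rect ((492.2241516113281, 122.56684875488281), (104.32609558105469, 130.50965881347656), 0.09856992959976196) up pct [441.9 542.6] w [ 58.2 186.7]
  cover top 5762 h 0.0422 ((510.8028869628906, 122.39775848388672), (39.9731559753418, 77.67562866210938), 89.87229919433594) [[473.9, 102.9], [548.6, 141.8]]
top6 1090 n [-0.6293 -0.1494  0.7626] tilt 40.3 yaw 13.35 d -0.3417
  face rect ((520.7017822265625, 128.72021484375), (172.40139770507812, 130.20840454101562), 0.4682743549346924) up pct [438.1 605.1] w [ 64.1 193.3]
  cover top 363 h 0.0425 ((507.3580322265625, 128.43179321289062), (79.88165283203125, 40.599220275878906), 1.1959004402160645) [[469.7, 108.7], [545.8, 148.1]]
side6 1668 n [-0.6258 -0.1508  0.7653] tilt 40.07 yaw 13.55 d -0.3402
  face rect ((523.1676635742188, 126.27987670898438), (170.29440307617188, 133.82522583007812), 0.33803802728652954) up pct [440.  606.2] w [ 60.8 191.7]
  cover top 520 h 0.0422 ((510.82568359375, 125.5918197631836), (77.8382339477539, 42.51569366455078), 0.6974875330924988) [[473.2, 105.6], [549.0, 145.5]]
```

View pics/w7.png

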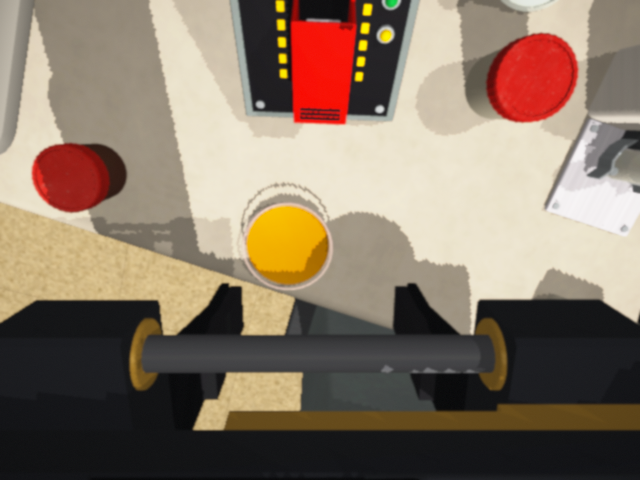

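The cover sits at the lower end of the face, with its free end at (320,120) and the console face well visible. With the tool pointing straight down, the open cover leans over the toggle and would block the gripper body. I'll fix the hinge frame and work out the clearances before touching it.

```bash
cat >> h.py <<'E'
yaw=np.radians(13.6); a=np.radians(40)
U=np.array([np.cos(yaw),np.sin(yaw),0]); W=np.array([-np.sin(yaw),np.cos(yaw),0]); Z=np.array([0,0,1.])
X=np.cos(a)*U+np.sin(a)*Z; N=-np.sin(a)*U+np.cos(a)*Z
RH=np.c_[X,W,N]
E
python3 - <<'E'
from h import *
rgb_,_,_,_=load("w7.npz")
for n in ["w7","side6"]:
    rgb,d,K,T=load(n+".npz"); P,uv=cloud(d,K,T); c=rgb[uv[:,1],uv[:,0]].astype(int)
    m=(abs(P[:,0]-.57)<.12)&(abs(P[:,1]-.265)<.11)&(P[:,2]>.015)&(P[:,2]<.16)&(c[:,0]>120)&(c[:,1]<70)&(c[:,2]<70)
    Q=P[m]@RH*1e3; top=np.median(np.sort(Q[:,2])[-len(Q)//2:]); t=Q[abs(Q[:,2]-top)<3]
    lo,hi=np.percentile(t,[.7,99.3],axis=0); print(n,lo.round(1),hi.round(1),top.round(1))
    h=np.array([(lo[0]+hi[0])/2+45,(lo[1]+hi[1])/2,top-38])/1e3
    H=RH@h; print(" hinge",H.round(4)," grip",(H+RH@[-.074,0,.024]).round(4)," face z check",(H-.006*N)[2]-.115*np.sin(a))
s=bot.read_state(); print(s["joint_positions"].round(1),s["position"])
E
```

```text
w7 [ 473.4  104.1 -299.5] [ 548.6  143.3 -296.2] -297.4
 hinge [0.5944 0.2711 0.1005]  grip [0.5243 0.2541 0.0713]  face z check 0.021984737277603153
side6 [ 473.6  105.2 -299.6] [ 549.6  145.3 -294.5] -296.6
 hinge [0.594  0.2726 0.1014]  grip [0.5239 0.2556 0.0722]  face z check 0.022906899570286063
[14.8 18.8 99.4 -0.1 61.8 89. ] [0.43633687 0.22945036 0.23983461]
```

The vertical-tool geometry confirms it: the gripper body would foul the open cover before the fingertips reach the toggle. I'll look at how the arm behaves at the edge of its reach, in free space, where the tool may tilt forward. Going up first.

Request:
move_arm([
  {"xyz":[0,0,-20],"roll":0,"grip":75},
  {"xyz":[0,0,-40],"roll":0,"grip":75},
  {"xyz":[0,0,-40],"roll":0,"grip":75},
  {"xyz":[0,0,-40],"roll":0,"grip":75},
  {"xyz":[0,0,-40],"roll":0,"grip":75},
])

```text
time_s: 11.43
position: [0.4365, 0.2281, 0.4218]
tcp_rot: [[0.963, 0.269, -0.0], [0.269, -0.963, -0.001], [-0.001, 0.001, -1.0]]
force: [0.9, -0.1, -0.2]
opening: 0.75
grasp_force: 0.0
```

Request:
move_arm([
  {"xyz":[0,0,-40],"roll":0,"grip":75},
  {"xyz":[0,0,-40],"roll":0,"grip":75},
  {"xyz":[0,0,-35],"roll":0,"grip":75},
  {"xyz":[0,0,-20],"roll":0,"grip":75},
  {"xyz":[0,0,-10],"roll":0,"grip":75},
])

```text
time_s: 11.85
position: [0.4376, 0.2285, 0.5688]
tcp_rot: [[0.963, 0.269, 0.007], [0.269, -0.963, 0.001], [0.007, 0.001, -1.0]]
force: [1.0, 0.2, -0.3]
opening: 0.751
grasp_force: 0.0
```

```bash
python3 -c "
from h import *
s=bot.read_state(); print(s['joint_positions'].round(2),s['position'],s['tcp_rot'][:,2],s['qvel'].round(1))"
```

```text
[ 1.4600e+01  6.9700e+00  6.4490e+01 -3.0000e-02  1.0815e+02  8.8990e+01] [0.43759072 0.22851099 0.56876284] [ 0.00666472  0.00116274 -0.99997711] [  0.4   1.6 -12.3   0.1  15.1   0.1]
```

Request:
move_arm([
  {"xyz":[0,0,-30],"roll":0,"grip":75},
  {"xyz":[0,0,-30],"roll":0,"grip":75},
  {"xyz":[0,0,-25],"roll":0,"grip":75},
  {"xyz":[0,0,-20],"roll":0,"grip":75},
  {"xyz":[0,0,-15],"roll":0,"grip":75},
])

```text
time_s: 12.27
position: [0.4369, 0.2289, 0.6858]
tcp_rot: [[0.963, 0.27, 0.0], [0.27, -0.963, -0.0], [-0.0, 0.0, -1.0]]
force: [0.9, -0.6, -0.6]
opening: 0.752
grasp_force: 0.0
```

Request:
move_arm([
  {"xyz":[0,0,-15],"roll":0,"grip":75},
  {"xyz":[0,0,-15],"roll":0,"grip":75},
  {"xyz":[0,0,-12],"roll":0,"grip":75},
  {"xyz":[0,0,-12],"roll":0,"grip":75},
  {"xyz":[0,0,-12],"roll":0,"grip":75},
])

```text
time_s: 12.68
position: [0.4372, 0.229, 0.7502]
tcp_rot: [[0.963, 0.27, -0.003], [0.27, -0.963, -0.001], [-0.003, 0.0, -1.0]]
force: [0.1, 0.7, 0.6]
opening: 0.751
grasp_force: 0.0
```

```bash
python3 -c "
from h import *
s=bot.read_state(); print(s['joint_positions'].round(2),s['position'],s['tcp_rot'][:,2],s['qvel'].round(1))"
```

```text
[ 1.4660e+01  1.2870e+01  3.0190e+01 -2.0000e-02  1.3711e+02  8.9000e+01] [0.4371599  0.22897574 0.75024479] [-0.00283036 -0.00103575 -0.99999546] [ -0.    9.6 -36.2  -0.1  26.7  -0.2]
```

Request:
move_arm([
  {"xyz":[0,0,-6],"roll":0,"grip":75},
  {"xyz":[0,0,-6],"roll":0,"grip":75},
  {"xyz":[0,0,-6],"roll":0,"grip":75},
  {"xyz":[0,0,-6],"roll":0,"grip":75},
  {"xyz":[0,0,-6],"roll":0,"grip":75},
])

```text
time_s: 13.1
position: [0.4374, 0.229, 0.78]
tcp_rot: [[0.963, 0.27, -0.003], [0.27, -0.963, -0.001], [-0.003, 0.0, -1.0]]
force: [0.3, 0.2, 0.1]
opening: 0.75
grasp_force: 0.0
```

Request:
move_arm([
  {"xyz":[0,0,-10],"roll":0,"grip":75},
  {"xyz":[0,0,-10],"roll":0,"grip":75},
  {"xyz":[0,0,-10],"roll":0,"grip":75},
  {"xyz":[0,0,-10],"roll":0,"grip":75},
  {"xyz":[0,0,-10],"roll":0,"grip":75},
])

```text
time_s: 13.52
position: [0.4287, 0.2248, 0.8124]
tcp_rot: [[0.963, 0.27, 0.004], [0.27, -0.963, 0.003], [0.005, -0.002, -1.0]]
force: [0.3, -0.5, 0.7]
opening: 0.752
grasp_force: 0.0
```

```bash
python3 -c "
from h import *
s=bot.read_state(); print(s['joint_positions'].round(2),s['position'],s['tcp_rot'][:,2],s['qvel'].round(1))"
```

```text
[ 14.35  17.3   12.68   0.2  149.72  88.84] [0.42870225 0.22479189 0.81237959] [ 0.00449033  0.00300609 -0.9999854 ] [-1.2 -5.4 -0.3  1.1  2.2 -0.8]
```

Request:
move_arm([
  {"xyz":[0,0,-20],"roll":0,"grip":75},
  {"xyz":[0,0,-20],"roll":0,"grip":75},
  {"xyz":[0,0,-20],"roll":0,"grip":75},
  {"xyz":[0,0,-20],"roll":0,"grip":75},
  {"xyz":[0,0,-20],"roll":0,"grip":75},
])

```text
time_s: 13.93
position: [0.3906, 0.2065, 0.8415]
tcp_rot: [[0.961, 0.273, 0.038], [0.272, -0.962, 0.019], [0.042, -0.008, -0.999]]
force: [-0.3, -0.4, -0.4]
opening: 0.748
grasp_force: 0.0
```

Request:
move_arm([
  {"xyz":[0,0,-41],"roll":0,"grip":75},
  {"xyz":[0,0,-41],"roll":0,"grip":75},
  {"xyz":[0,0,-41],"roll":0,"grip":75},
  {"xyz":[0,0,-41],"roll":0,"grip":75},
  {"xyz":[0,0,-41],"roll":0,"grip":75},
])

```text
time_s: 14.35
position: [0.3373, 0.1801, 0.8836]
tcp_rot: [[0.952, 0.273, 0.136], [0.268, -0.962, 0.054], [0.146, -0.014, -0.989]]
force: [-0.1, -0.7, 0.7]
opening: 0.748
grasp_force: 0.0
```

```bash
python3 -c "
from h import *
s=bot.read_state(); print(s['joint_positions'].round(2),s['position'],s['tcp_rot'][:,2],s['qvel'].round(1))"
```

```text
[  9.79   7.57  12.51   3.58 151.61  87.28] [0.33732542 0.18005293 0.88362067] [ 0.1364921   0.05364904 -0.98918739] [ -8.3 -14.4   0.1   6.5  -0.2  -2. ]
```

The tilt does build up: already 8° forward at the reach boundary, with all joints inside their ranges. I'll fit a quick planar model to see how much tilt is usable at the console.

```bash
cat > fit.py <<'E'
import numpy as np
from scipy.optimize import least_squares
D=[([30.22,82.09,67.69],.171,-.6012,.2226),([18.8,99.4,61.8],.4363,.2295,.2398),([6.97,64.49,108.15],.4376,.2285,.5688),([12.87,30.19,137.11],.4372,.229,.7502),([17.3,12.68,149.72],.4287,.2248,.8124),([7.57,12.51,151.61],.3373,.1800,.8836)]
def fk(p,j):
    a1,a2,a3,b3,L,h,_=p; j=np.radians(j); t=j[0]; t2=t+j[1]; t3=t2+j[2]
    return np.array([a1+a2*np.sin(t)+a3*np.sin(t2)+b3*np.cos(t2)+L*np.sin(t3), h+a2*np.cos(t)+a3*np.cos(t2)-b3*np.sin(t2)+L*np.cos(t3)])
def res(p): return np.concatenate([(fk(p,j)-[np.sqrt(x*x+y*y-p[6]**2),z])*(1 if i<5 else .5) for i,(j,x,y,z) in enumerate(D)])
s=least_squares(res,[0,.5,.5,0,.3,.3,.11]); p=s.x
if __name__=="__main__":
    print(p.round(3),(s.fun*1e3).round(1))
    H=np.array([.5943,.2716,.1007]); u=np.array([np.cos(.237),np.sin(.237)])
    for name,du,z in [("grip closed",-72-10,.06),("grip open",-31-10,.16),("toggle",-60,.075)]:
        xy=H[:2]+u*du/1e3; r=np.sqrt(xy@xy-p[6]**2)
        for tilt in [20,30,40]:
            f=lambda j: np.r_[fk(p,[j[0],j[1],180-tilt-j[0]-j[1]])-[r,z]]
            q=least_squares(f,[10,110]); print(name,tilt,q.x.round(0),(180-tilt-q.x.sum()).round(0),q.cost<1e-9)
E
python3 fit.py
```

```text
[0.002 0.588 0.392 0.114 0.327 0.296 0.101] [-0.   0.   0.   0.   0.  -0.1 -0.1  0.   0.  -0.  -0.   0.1]
grip closed 20 [ 37. 113.] 10.0 True
grip closed 30 [ 39. 121.] -10.0 True
grip closed 40 [ 45. 128.] -32.0 True
grip open 20 [ 28. 104.] 28.0 True
grip open 30 [ 28. 112.] 10.0 True
grip open 40 [ 30. 120.] -10.0 True
toggle 20 [ 36. 110.] 14.0 True
toggle 30 [ 38. 117.] -5.0 True
toggle 40 [ 42. 124.] -26.0 True
```

Request:
move_arm([
  {"xyz":[0,0,-41],"roll":0,"grip":75},
  {"xyz":[0,0,-41],"roll":0,"grip":75},
  {"xyz":[0,0,-41],"roll":0,"grip":75},
  {"xyz":[0,0,-41],"roll":0,"grip":75},
  {"xyz":[0,0,-41],"roll":0,"grip":75},
])

```text
time_s: 14.77
position: [0.2823, 0.1572, 0.9185]
tcp_rot: [[0.932, 0.273, 0.237], [0.261, -0.962, 0.084], [0.25, -0.016, -0.968]]
force: [-0.1, 0.1, 0.3]
opening: 0.746
grasp_force: 0.0
```

Request:
move_arm([
  {"xyz":[0,0,-41],"roll":0,"grip":75},
  {"xyz":[0,0,-41],"roll":0,"grip":75},
  {"xyz":[0,0,-41],"roll":0,"grip":75},
  {"xyz":[0,0,-41],"roll":0,"grip":75},
  {"xyz":[0,0,-41],"roll":0,"grip":75},
])

```text
time_s: 15.18
position: [0.2239, 0.1415, 0.9472]
tcp_rot: [[0.901, 0.272, 0.34], [0.25, -0.962, 0.107], [0.356, -0.011, -0.935]]
force: [0.3, -0.2, 0.0]
opening: 0.752
grasp_force: 0.0
```

```bash
python3 -c "
from h import *
s=bot.read_state(); print(s['joint_positions'].round(2),s['position'],s['tcp_rot'][:,2],s['qvel'].round(1))"
```

```text
[ -1.    -4.7   12.54  13.71 151.61  86.6 ] [0.22392756 0.14151121 0.9472438 ] [ 0.33958263  0.1067308  -0.93450103] [-17.6 -15.   -0.   17.9   0.    1. ]
```

Request:
move_arm([
  {"xyz":[0,0,-20],"roll":0,"grip":75},
  {"xyz":[0,0,0],"roll":0,"grip":75},
  {"xyz":[0,0,20],"roll":0,"grip":75},
  {"xyz":[0,0,40],"roll":0,"grip":75},
  {"xyz":[0,0,40],"roll":0,"grip":75},
])

```text
time_s: 15.6
position: [0.2542, 0.1513, 0.8586]
tcp_rot: [[0.897, 0.27, 0.351], [0.248, -0.963, 0.108], [0.367, -0.01, -0.93]]
force: [1.0, -0.2, 1.1]
opening: 0.751
grasp_force: 0.0
```

```bash
cat >> h.py <<'E'
H=np.array([.5943,.2716,.1007])
def hp(x,y,z): return H+RH@(np.array([x,y,z])/1e3)
def goto(P):
    "needed shift in tool axes, mm, to bring TCP to P"
    s=bot.read_state(); return ((P-s["position"])@s["tcp_rot"]*1e3).round(1)
def gripat(th):
    c,q=np.cos(th),np.sin(th); return hp(-74*c+24*q,0,74*q+24*c)
E
python3 -c "
from h import *
s=bot.read_state(); R=s['tcp_rot']; print(s['joint_positions'].round(2),s['position'],R.round(4).tolist(), np.degrees(np.arccos(-R[2,2])))
print('y in hinge frame',(RH.T@R[:,1]).round(3))
g=gripat(0); print('grip',g,'pre', goto(g-.055*R[:,2]), 'hi', goto(g-.2*R[:,2]))
"
```

```text
[  2.82 -12.69  40.15   6.93 131.42  82.8 ] [0.25421256 0.15133465 0.85860505] [[0.8967, 0.2703, 0.3506], [0.248, -0.9627, 0.1079], [0.3667, -0.0098, -0.9303]] 21.517915892102867
y in hinge frame [ 0.022 -0.999 -0.031]
grip [0.52420782 0.25464292 0.07151878] pre [-20.9 -18.8 783. ] hi [-20.9 -18.8 638. ]
```

Tilt is 21.5° forward with the closing line parallel to the hinge (within 2°). That is enough to reach under the open cover. Going to the grips now.

Request:
move_arm([
  {"xyz":[-1.5,-1.5,40],"roll":0,"grip":75},
  {"xyz":[-1.5,-1.5,40],"roll":0,"grip":75},
  {"xyz":[-1.5,-1.5,40],"roll":0,"grip":75},
  {"xyz":[-1.5,-1.5,40],"roll":0,"grip":75},
  {"xyz":[-1.5,-1.5,40],"roll":0,"grip":75},
])

```text
time_s: 16.02
position: [0.3141, 0.1789, 0.6675]
tcp_rot: [[0.898, 0.271, 0.346], [0.249, -0.962, 0.108], [0.362, -0.011, -0.932]]
force: [0.2, 0.2, -0.3]
opening: 0.75
grasp_force: 0.0
```

Request:
move_arm([
  {"xyz":[-1.5,-1.5,40],"roll":0,"grip":75},
  {"xyz":[-1.5,-1.5,40],"roll":0,"grip":75},
  {"xyz":[-1.5,-1.5,40],"roll":0,"grip":75},
  {"xyz":[-1.5,-1.5,40],"roll":0,"grip":75},
  {"xyz":[-1.5,-1.5,40],"roll":0,"grip":75},
])

```text
time_s: 16.43
position: [0.3745, 0.2059, 0.4787]
tcp_rot: [[0.898, 0.271, 0.346], [0.249, -0.962, 0.108], [0.362, -0.011, -0.932]]
force: [1.4, 0.5, 0.7]
opening: 0.752
grasp_force: 0.0
```

Request:
move_arm([
  {"xyz":[-1.5,-1,40],"roll":0,"grip":75},
  {"xyz":[-1.5,-1,40],"roll":0,"grip":75},
  {"xyz":[-1.5,-1,40],"roll":0,"grip":75},
  {"xyz":[-1.5,-1,40],"roll":0,"grip":75},
  {"xyz":[0,0,10],"roll":0,"grip":75},
])

```text
time_s: 16.85
position: [0.4242, 0.2258, 0.3135]
tcp_rot: [[0.903, 0.271, 0.335], [0.25, -0.963, 0.105], [0.351, -0.012, -0.936]]
force: [-0.9, 0.5, 0.1]
opening: 0.75
grasp_force: 0.0
```

```bash
python3 - <<'E'
from h import *
s=bot.read_state(); R=s['tcp_rot']; print(s['joint_positions'].round(2),s['position'],R.round(3).tolist())
g=gripat(0); print('pre', goto(g-.045*R[:,2]), 'grasp',goto(g+.015*R[:,2]))
rgb,d,K,T=snap("wrist","pics/w8.png");np.savez("w8.npz",rgb=rgb,d=d,K=K,T=T)
P,uv=cloud(d,K,T); c=rgb[uv[:,1],uv[:,0]].astype(int)
m=(abs(P[:,0]-.57)<.12)&(abs(P[:,1]-.265)<.11)&(P[:,2]>.015)&(P[:,2]<.16)&(c[:,0]>120)&(c[:,1]<70)&(c[:,2]<70)
Q=(P[m]-H)@RH*1e3; t=Q[abs(Q[:,2]-38)<4]
if len(t): print(len(t),np.percentile(t,[.7,50,99.3],axis=0).round(1).tolist())
B=(P-H)@RH*1e3; k=(c.max(1)<60)&(B[:,2]>14)&(B[:,2]<34)&(B[:,0]<-60)&(B[:,0]>-90)&(abs(B[:,1])<30); 
for sgn in(1,-1):
    q=B[k&(B[:,1]*sgn>0)]; print("disc",len(q),np.median(q,0).round(1) if len(q) else '')
print(pix(g,K,T))
E
```

```text
[ 13.83   4.41 109.1    1.78  46.    87.22] [0.42417268 0.22576424 0.31349979] [[0.903, 0.271, 0.335], [0.25, -0.963, 0.105], [0.351, -0.012, -0.936]]
pre [ 12.7   2.1 218.1] grasp [ 12.7   2.1 278.1]
2999 [[-83.3, -20.1, 35.6], [-42.2, -0.5, 37.4], [-7.7, 18.9, 39.3]]
disc 5 [-74.4  21.5  30.1]
disc 0 
[320.13807545 184.49389346]
```

View pics/w8.png

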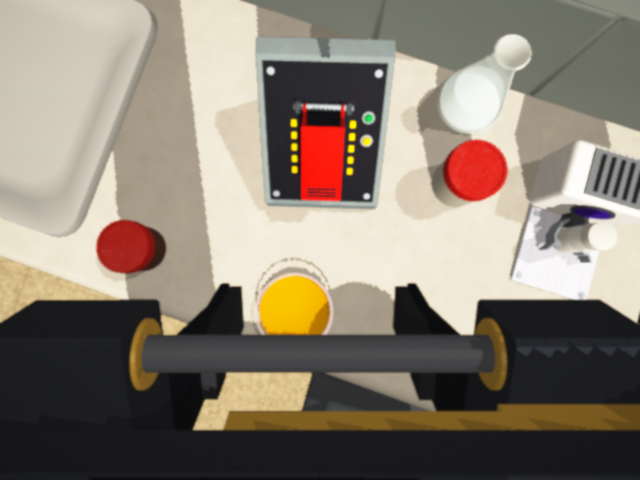

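The cover is at (322,160), matching the fitted hinge frame to under 1 mm. The vial still stands in the clip at (600,235).

Request:
move_arm([
  {"xyz":[3,0.5,38],"roll":0,"grip":75},
  {"xyz":[3,0.5,40],"roll":0,"grip":75},
  {"xyz":[3,0.5,40],"roll":0,"grip":75},
  {"xyz":[3,0.5,40],"roll":0,"grip":75},
  {"xyz":[0,0,25],"roll":0,"grip":75},
])

```text
time_s: 17.32
position: [0.503, 0.2474, 0.1521]
tcp_rot: [[0.898, 0.271, 0.346], [0.249, -0.963, 0.108], [0.362, -0.011, -0.932]]
force: [0.7, 0.7, -0.9]
opening: 0.751
grasp_force: 0.0
```

Request:
move_arm([
  {"xyz":[0,0,25],"roll":0,"grip":75},
  {"xyz":[0,0,0],"roll":0,"grip":75},
  {"xyz":[0,0,0],"roll":0,"grip":75},
])

```text
time_s: 17.57
position: [0.5103, 0.25, 0.1307]
tcp_rot: [[0.899, 0.271, 0.345], [0.249, -0.962, 0.108], [0.361, -0.011, -0.933]]
force: [-0.5, 0.2, 1.3]
opening: 0.75
grasp_force: 0.0
```

```bash
python3 - <<'E'
from h import *
s=bot.read_state(); R=s['tcp_rot']; print(s['joint_positions'].round(2),s['position'],R.round(3).tolist())
g=gripat(0); print('grasp',goto(g+.015*R[:,2]))
E
```

```text
[ 14.21  28.78 111.46   3.6   18.66  85.4 ] [0.51026233 0.25000018 0.13065791] [[0.899, 0.271, 0.345], [0.249, -0.962, 0.108], [0.361, -0.011, -0.933]]
grasp [-7.7 -0.  75.5]
```

Request:
move_arm([
  {"xyz":[-7.5,0,15],"roll":0,"grip":75},
  {"xyz":[0,0,20],"roll":0,"grip":75},
  {"xyz":[0,0,20],"roll":0,"grip":75},
  {"xyz":[0,0,15],"roll":0,"grip":75},
  {"xyz":[0,0,5],"roll":0,"grip":70},
])

```text
time_s: 17.98
position: [0.5308, 0.2567, 0.06]
tcp_rot: [[0.897, 0.271, 0.349], [0.249, -0.962, 0.109], [0.365, -0.011, -0.931]]
force: [-0.1, -0.2, -0.3]
opening: 0.729
grasp_force: 0.0
```

Request:
move_arm([
  {"xyz":[0,0,0],"roll":0,"grip":58},
  {"xyz":[0,0,0],"roll":0,"grip":54},
  {"xyz":[0,0,0],"roll":0,"grip":50},
  {"xyz":[0,0,0],"roll":0,"grip":40},
  {"xyz":[0,0,0],"roll":0,"grip":40},
])

```text
time_s: 18.4
position: [0.5305, 0.2556, 0.0608]
tcp_rot: [[0.897, 0.271, 0.35], [0.249, -0.962, 0.108], [0.366, -0.01, -0.931]]
force: [-0.3, -5.9, 3.7]
opening: 0.504
grasp_force: 30.0
```

```bash
python3 - <<'E'
from h import *
s=bot.read_state(); R=s['tcp_rot']; print(s['joint_positions'].round(2),s['position'],R.round(3).tolist(),s['opening'],s['grasp_force'],s['force'])
g=gripat(0); print('grasp',goto(g+.015*R[:,2]))
E
```

```text
[ 14.29  37.75 111.02   6.28   9.85  82.68] [0.53051625 0.25561672 0.06078789] [[0.897, 0.271, 0.35], [0.249, -0.962, 0.108], [0.366, -0.01, -0.931]] 0.5043499929559601 30.000547170639038 [-0.26264458 -5.86868927  3.65461319]
grasp [-2.  -0.9  2.7]
```

Gripped: 43.9 mm across the discs. Next I'll compute the arc of the cover in tool axes.

```bash
python3 - <<'E'
from h import *
s=bot.read_state(); R=s['tcp_rot']
th=np.linspace(0,1.55,16); G=np.array([gripat(t) for t in th]); print((np.diff(G,axis=0)@R*1e3).round(1).tolist())
E
```

```text
[[0.3, -0.2, -8.0], [1.2, -0.1, -7.9], [2.0, -0.1, -7.8], [2.8, -0.1, -7.5], [3.5, -0.1, -7.2], [4.3, -0.0, -6.8], [4.9, 0.0, -6.3], [5.6, 0.0, -5.8], [6.1, 0.1, -5.2], [6.6, 0.1, -4.5], [7.1, 0.1, -3.8], [7.4, 0.2, -3.1], [7.7, 0.2, -2.3], [7.9, 0.2, -1.5], [8.0, 0.2, -0.7]]
```

Request:
move_arm([
  {"xyz":[0.3,0.5,-8],"roll":0,"grip":40},
  {"xyz":[1.2,0,-7.9],"roll":0,"grip":40},
  {"xyz":[2,0,-7.8],"roll":0,"grip":40},
  {"xyz":[2.8,0,-7.5],"roll":0,"grip":40},
  {"xyz":[3.5,0,-7.2],"roll":0,"grip":40},
])

```text
time_s: 18.82
position: [0.5252, 0.2541, 0.0995]
tcp_rot: [[0.898, 0.271, 0.347], [0.249, -0.962, 0.109], [0.363, -0.011, -0.932]]
force: [3.3, -1.2, -4.3]
opening: 0.499
grasp_force: 30.0
```

Request:
move_arm([
  {"xyz":[4.3,0,-6.8],"roll":0,"grip":40},
  {"xyz":[4.9,0,-6.3],"roll":0,"grip":40},
  {"xyz":[5.6,0,-5.8],"roll":0,"grip":40},
  {"xyz":[6.1,0,-5.2],"roll":0,"grip":40},
  {"xyz":[6.6,0,-4.5],"roll":0,"grip":40},
])

```text
time_s: 19.23
position: [0.5384, 0.2574, 0.135]
tcp_rot: [[0.899, 0.272, 0.343], [0.25, -0.962, 0.107], [0.359, -0.011, -0.933]]
force: [-2.0, -3.3, -3.3]
opening: 0.502
grasp_force: 30.0
```

Request:
move_arm([
  {"xyz":[7.1,0,-3.8],"roll":0,"grip":40},
  {"xyz":[7.4,0,-3.1],"roll":0,"grip":40},
  {"xyz":[7.7,0,-2.3],"roll":0,"grip":40},
  {"xyz":[7.9,0,-1.5],"roll":0,"grip":40},
  {"xyz":[6,0,-0.5],"roll":0,"grip":40},
])

```text
time_s: 19.65
position: [0.568, 0.2649, 0.1596]
tcp_rot: [[0.898, 0.272, 0.345], [0.25, -0.962, 0.107], [0.362, -0.01, -0.932]]
force: [-4.7, -6.3, 2.9]
opening: 0.501
grasp_force: 30.0
```

```bash
python3 - <<'E'
from h import *
s=bot.read_state(); R=s['tcp_rot']; print(s['joint_positions'].round(2),s['position'],R.round(3).tolist(),s['opening'],s['grasp_force'],s['force'])
rgb,d,K,T=snap("side","pics/s9.png"); np.savez("s9.npz",rgb=rgb,d=d,K=K,T=T)
c=pix(H,K,T).astype(int); y,x=max(c[1]-110,0),max(c[0]-140,0)
cv2.imwrite("pics/s9c.png",cv2.resize(rgb[y:y+200,x:x+260,::-1],None,fx=3,fy=3,interpolation=cv2.INTER_CUBIC)); print(x,y)
E
```

```text
[ 14.27  29.07 102.09   2.29  27.68  86.75] [0.56804699 0.26488967 0.15962128] [[0.898, 0.272, 0.345], [0.25, -0.962, 0.107], [0.362, -0.01, -0.932]] 0.5005380215698222 29.98707264661789 [-4.71445229 -6.33345276  2.93577464]
90 151
```

View pics/s9c.png

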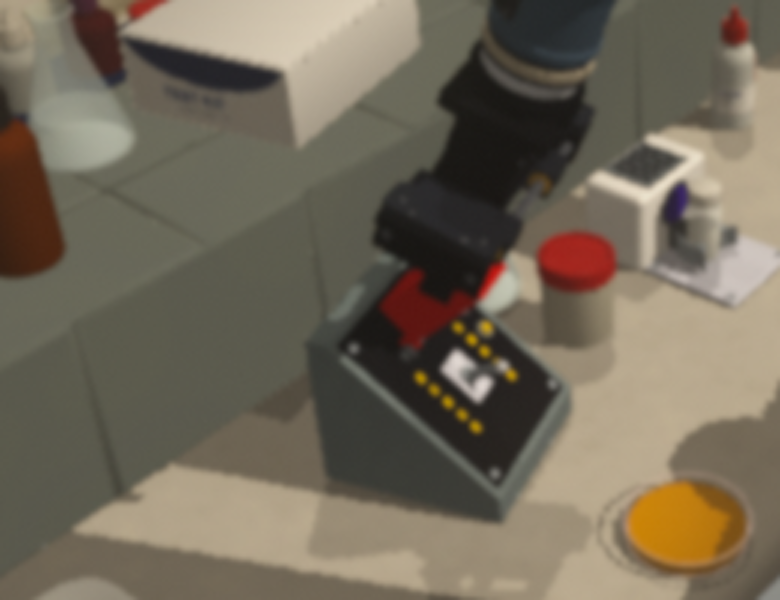

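The cover stands up, with the red box at (430,300). The bat is free under it at (485,372), leaning down the slope. I'll nudge to the stop, release and withdraw.

Request:
move_arm([
  {"xyz":[2,0,0],"roll":0,"grip":40},
  {"xyz":[0,0,0],"roll":0,"grip":70},
  {"xyz":[0,0,0],"roll":0,"grip":75},
  {"xyz":[0,0,0],"roll":0,"grip":75},
  {"xyz":[0,0,0],"roll":0,"grip":75},
])

```text
time_s: 20.12
position: [0.5713, 0.2668, 0.1602]
tcp_rot: [[0.897, 0.272, 0.349], [0.249, -0.962, 0.109], [0.366, -0.011, -0.931]]
force: [1.4, 0.0, 0.2]
opening: 0.707
grasp_force: 0.0
```

Request:
move_arm([
  {"xyz":[0,0,-15],"roll":0,"grip":75},
  {"xyz":[0,0,-30],"roll":0,"grip":75},
  {"xyz":[0,0,-25],"roll":0,"grip":40},
  {"xyz":[-25,0,-5],"roll":0,"grip":0},
  {"xyz":[-30,0,0],"roll":0,"grip":0},
])

```text
time_s: 20.53
position: [0.4988, 0.2455, 0.2134]
tcp_rot: [[0.893, 0.272, 0.358], [0.248, -0.962, 0.111], [0.374, -0.011, -0.927]]
force: [0.0, 0.1, -0.9]
opening: 0.599
grasp_force: 0.0
```

Request:
move_arm([
  {"xyz":[-20,0,0],"roll":0,"grip":0},
  {"xyz":[0,0,0],"roll":0,"grip":0},
  {"xyz":[0,0,0],"roll":0,"grip":0},
  {"xyz":[0,0,0],"roll":0,"grip":0},
])

```text
time_s: 20.87
position: [0.4793, 0.24, 0.2031]
tcp_rot: [[0.896, 0.271, 0.351], [0.249, -0.962, 0.11], [0.367, -0.011, -0.93]]
force: [0.8, -0.8, -0.3]
opening: 0.306
grasp_force: 0.0
```

```bash
python3 - <<'E'
from h import *
s=bot.read_state(); R=s['tcp_rot']; print(s['joint_positions'].round(2),s['position'],R.round(3).tolist(),s['opening'])
for n in ["wrist","side"]:
    rgb,d,K,T=snap(n); np.savez(n[0]+"10.npz",rgb=rgb,d=d,K=K,T=T)
    P,uv=cloud(d,K,T); B=(P-H)@RH*1e3; c=rgb[uv[:,1],uv[:,0]].astype(int)
    k=(abs(B[:,1])<7)&(B[:,2]>10)&(B[:,2]<34)&(B[:,0]<-25)&(B[:,0]>-70); q=B[k]; print(n,"bat",len(q),np.percentile(q,[2,50,98],axis=0).round(1).tolist() if len(q) else '')
    k=(c[:,0]>90)&(c[:,1]<60)&(c[:,2]<60)&(abs(B[:,1])<25)&(B[:,0]>-60)&(B[:,0]<50)&(B[:,2]>0)&(B[:,2]<110); q=B[k]; print(" cover",len(q),np.percentile(q,[1,50,99],axis=0).round(1).tolist() if len(q) else '')
def tip(th): l=-.42+th; return hp(-44+31*np.sin(l),0,-2+31*np.cos(l))
x,z=R[:,0],R[:,2]
S=tip(0)-.020*x+.001*z
print("above start",goto(S-.07*z),"start",goto(S),"end",goto(tip(.84)-.0135*x+.001*z))
rgb,d,K,T=load("w10.npz"); cv2.imwrite("pics/w10.png",rgb[:,:,::-1]); print(pix(tip(0),K,T))
E
```

```text
[ 13.92  18.9  112.15   2.73  27.45  86.1 ] [0.47926239 0.2400314  0.20310807] [[0.896, 0.271, 0.351], [0.249, -0.962, 0.11], [0.367, -0.011, -0.93]] 0.3064977062613027
wrist bat 295 [[-58.6, -4.2, 10.7], [-51.6, -0.5, 22.5], [-46.4, 3.4, 30.9]]
 cover 7749 [[-4.0, -20.2, 11.8], [25.0, -0.8, 83.8], [35.7, 18.7, 86.3]]
side bat 38 [[-57.8, -1.6, 11.5], [-51.3, 3.0, 22.4], [-45.0, 6.1, 32.2]]
 cover 265 [[-1.3, -17.2, 11.0], [16.9, 3.7, 84.7], [35.9, 21.1, 87.8]]
above start [-8.8 -0.3 62.9] start [ -8.7  -0.3 132.9] end [ 21.7   0.3 124.9]
[318.11005968 213.55577212]
```

View pics/w10.png

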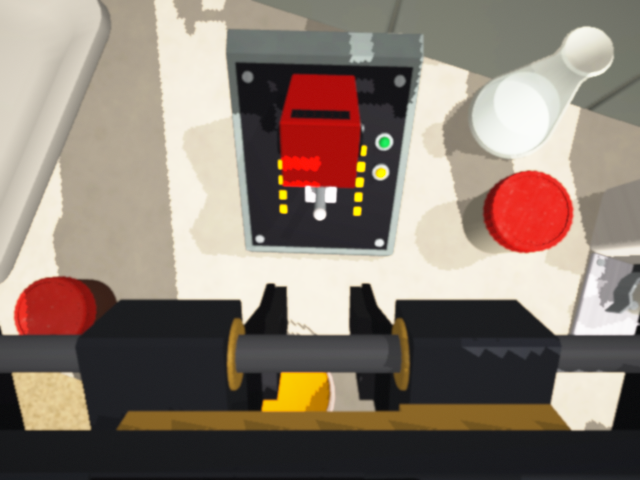

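The white tip is at (319,212), which is the predicted spot, and the cover is fully open. Lowering the closed fingers in front of the bat.

Request:
move_arm([
  {"xyz":[-9,0,20],"roll":0,"grip":0},
  {"xyz":[0,0,30],"roll":0,"grip":0},
  {"xyz":[0,0,35],"roll":0,"grip":0},
  {"xyz":[0,0,30],"roll":0,"grip":0},
  {"xyz":[0,0,18],"roll":0,"grip":0},
])

```text
time_s: 21.38
position: [0.5173, 0.2519, 0.0724]
tcp_rot: [[0.898, 0.271, 0.347], [0.248, -0.963, 0.108], [0.364, -0.011, -0.931]]
force: [-0.2, 0.3, -0.6]
opening: 0.007
grasp_force: 0.0
```

Request:
move_arm([
  {"xyz":[0,0,0],"roll":0,"grip":0},
  {"xyz":[0,0,0],"roll":0,"grip":0},
  {"xyz":[0,0,0],"roll":0,"grip":0},
])

```text
time_s: 21.63
position: [0.516, 0.2518, 0.0757]
tcp_rot: [[0.897, 0.271, 0.349], [0.249, -0.962, 0.109], [0.365, -0.011, -0.931]]
force: [-0.1, -0.0, -0.2]
opening: 0.001
grasp_force: 0.0
```

```bash
cat >> h.py <<'E'
def tip(th): l=-.42+th; return hp(-44+31*np.sin(l),0,-2+31*np.cos(l))
E
python3 - <<'E'
from h import *
s=bot.read_state(); R=s['tcp_rot']; print(s['joint_positions'].round(2),R[:,2].round(3),s['opening'],s['force'].round(1))
x,z=R[:,0],R[:,2]
for t in np.linspace(0,.84,7): print(t.round(2),goto(tip(t)-.0140*x+.001*z))
E
```

```text
[ 14.25  35.47 112.72   6.26  10.47  82.68] [ 0.349  0.109 -0.931] 0.0005818536791034751 [-0.1 -0.  -0.2]
0.0 [ 8.2 -0.2  0.3]
0.14 [11.6 -0.1 -2.4]
0.28 [15.3 -0.1 -4.6]
0.42 [19.3  0.  -6.3]
0.56 [23.5  0.1 -7.4]
0.7 [27.8  0.2 -7.8]
0.84 [32.2  0.4 -7.7]
```

Request:
move_arm([
  {"xyz":[6,0,1],"roll":0,"grip":0},
  {"xyz":[5.5,0,-3],"roll":0,"grip":0},
  {"xyz":[4,0,-2.5],"roll":0,"grip":0},
  {"xyz":[4,0,-1.5],"roll":0,"grip":0},
  {"xyz":[4,0,-1],"roll":0,"grip":0},
])

```text
time_s: 22.05
position: [0.5331, 0.2565, 0.0909]
tcp_rot: [[0.898, 0.271, 0.346], [0.249, -0.962, 0.108], [0.363, -0.011, -0.932]]
force: [-4.3, -1.7, 1.2]
opening: 0.001
grasp_force: 1.4
```

Request:
move_arm([
  {"xyz":[4,0,-0.5],"roll":0,"grip":0},
  {"xyz":[4,0,0],"roll":0,"grip":0},
  {"xyz":[2,0,0],"roll":0,"grip":0},
  {"xyz":[0,0,0],"roll":0,"grip":0},
  {"xyz":[0,0,0],"roll":0,"grip":0},
])

```text
time_s: 22.47
position: [0.5422, 0.259, 0.0938]
tcp_rot: [[0.898, 0.271, 0.346], [0.249, -0.962, 0.108], [0.362, -0.011, -0.932]]
force: [-3.0, -2.0, 2.2]
opening: 0.008
grasp_force: 1.8
```

```bash
python3 - <<'E'
from h import *
s=bot.read_state(); R=s['tcp_rot']; print(s['joint_positions'].round(2),R[:,2].round(3),s['force'].round(1),s['moment'].round(2))
x,z=R[:,0],R[:,2]
for t in [.7,.84]: print(t,goto(tip(t)-.0140*x+.001*z))
E
```

```text
[ 14.31  34.42 108.3    4.02  16.1   85.03] [ 0.346  0.108 -0.932] [-3.  -2.   2.2] [-0.26  0.81 -0.02]
0.7 [-4.   0.3 -1. ]
0.84 [ 0.3  0.4 -0.9]
```

Request:
move_arm([
  {"xyz":[1.5,0,0],"roll":0,"grip":0},
  {"xyz":[1.5,0,0],"roll":0,"grip":0},
  {"xyz":[0,0,0],"roll":0,"grip":0},
  {"xyz":[0,0,0],"roll":0,"grip":0},
])

```text
time_s: 22.8
position: [0.5424, 0.2591, 0.0938]
tcp_rot: [[0.9, 0.271, 0.341], [0.25, -0.962, 0.107], [0.357, -0.011, -0.934]]
force: [-8.1, -3.3, 3.1]
opening: 0.005
grasp_force: 3.4
```

Request:
move_arm([
  {"xyz":[-8,0,0],"roll":0,"grip":0},
  {"xyz":[-20,0,0],"roll":0,"grip":0},
  {"xyz":[-5,0,-30],"roll":0,"grip":0},
  {"xyz":[0,0,-40],"roll":0,"grip":60},
  {"xyz":[0,0,-40],"roll":0,"grip":75},
])

```text
time_s: 23.22
position: [0.4782, 0.2396, 0.1857]
tcp_rot: [[0.898, 0.271, 0.348], [0.248, -0.963, 0.108], [0.364, -0.011, -0.931]]
force: [1.4, -0.2, 0.3]
opening: 0.088
grasp_force: 0.0
```

Request:
move_arm([
  {"xyz":[0,0,-10],"roll":0,"grip":75},
  {"xyz":[0,0,0],"roll":0,"grip":75},
  {"xyz":[0,0,0],"roll":0,"grip":75},
])

```text
time_s: 23.47
position: [0.4758, 0.239, 0.196]
tcp_rot: [[0.896, 0.271, 0.352], [0.248, -0.962, 0.11], [0.368, -0.011, -0.93]]
force: [0.1, 0.2, 0.3]
opening: 0.297
grasp_force: 0.0
```

```bash
python3 - <<'E'
from h import *
s=bot.read_state(); R=s['tcp_rot']; print(s['joint_positions'].round(2),s['position'],s['opening'])
for n in ["side","wrist"]:
    rgb,d,K,T=snap(n); np.savez(n[0]+"11.npz",rgb=rgb,d=d,K=K,T=T)
    P,uv=cloud(d,K,T); B=(P-H)@RH*1e3; c=rgb[uv[:,1],uv[:,0]].astype(int)
    k=(abs(B[:,1])<7)&(B[:,2]>10)&(B[:,2]<34)&(B[:,0]<-15)&(B[:,0]>-70); q=B[k]; print(n,"bat",len(q),np.percentile(q,[2,50,98],axis=0).round(1).tolist() if len(q) else '')
    k=(c[:,0]>90)&(c[:,1]<60)&(c[:,2]<60)&(abs(B[:,1])<25)&(B[:,0]>-60)&(B[:,0]<50)&(B[:,2]>0)&(B[:,2]<110); q=B[k]; print(" cover",len(q),np.percentile(q,[1,50,99],axis=0).round(1).tolist() if len(q) else '')
x,z=R[:,0],R[:,2]
g=gripat(1.55); print("above",goto(g-.06*z),"grasp",goto(g+.013*z))
rgb,d,K,T=load("s11.npz"); 
c=pix(H,K,T).astype(int); y,x=c[1]-60,c[0]-70
cv2.imwrite("pics/s11c.png",cv2.resize(rgb[y:y+130,x:x+160,::-1],None,fx=4,fy=4,interpolation=cv2.INTER_CUBIC)); print(pix(np.array([tip(0),tip(.84)]),K,T)-[x,y])
E
```

```text
[ 13.9   19.41 113.11   2.88  25.95  85.93] [0.47578381 0.23900106 0.19599315] 0.29740052874177775
side bat 33 [[-40.9, -1.4, 11.6], [-34.3, 2.6, 20.5], [-28.0, 5.2, 31.8]]
 cover 273 [[-1.4, -17.0, 11.0], [17.3, 4.6, 84.7], [36.1, 21.8, 88.0]]
wrist bat 63 [[-36.3, -4.3, 27.1], [-33.4, -0.5, 29.3], [-31.4, 3.5, 31.0]]
 cover 8234 [[-4.0, -20.2, 12.0], [24.0, -0.8, 83.9], [35.7, 18.6, 86.3]]
above [78.8 -0.2 -5.8] grasp [79.2 -0.2 67.2]
[[96.86259681 72.96700187]
 [88.05613835 64.99405536]]
```

View pics/s11c.png

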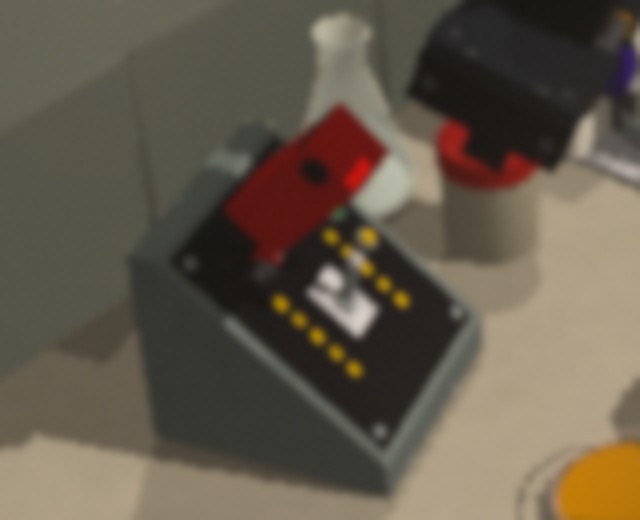

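The bat now leans up the slope, with its tip at (355,258) above the plate and measured at about (−33, +28) in hinge axes. It is on and the cover is still up. Next I'll regrip the cover.

Request:
move_arm([
  {"xyz":[15,0,-12],"roll":0,"grip":75},
  {"xyz":[22,0,-3],"roll":0,"grip":75},
  {"xyz":[22,0,0],"roll":0,"grip":75},
  {"xyz":[20,0,0],"roll":0,"grip":75},
  {"xyz":[0,0,0],"roll":0,"grip":75},
])

```text
time_s: 23.98
position: [0.5454, 0.2576, 0.2383]
tcp_rot: [[0.896, 0.271, 0.353], [0.248, -0.963, 0.11], [0.37, -0.011, -0.929]]
force: [0.8, 0.0, 0.4]
opening: 0.722
grasp_force: 0.0
```

Request:
move_arm([
  {"xyz":[0,0,20],"roll":0,"grip":75},
  {"xyz":[0,0,30],"roll":0,"grip":75},
  {"xyz":[0,0,25],"roll":0,"grip":75},
  {"xyz":[0,0,7],"roll":0,"grip":75},
  {"xyz":[0,0,0],"roll":0,"grip":75},
])

```text
time_s: 24.4
position: [0.5662, 0.2649, 0.157]
tcp_rot: [[0.901, 0.271, 0.34], [0.249, -0.963, 0.107], [0.356, -0.011, -0.934]]
force: [-0.4, 0.3, -0.5]
opening: 0.75
grasp_force: 0.0
```

```bash
python3 - <<'E'
from h import *
s=bot.read_state(); R=s['tcp_rot']; print(s['position'],s['opening'],s['force'].round(1))
g=gripat(1.55); print("grasp",goto(g+.013*R[:,2]))
th=np.linspace(1.55,0,16); G=np.array([gripat(t) for t in th]); print((np.diff(G,axis=0)@R*1e3).round(1).tolist())
E
```

```text
[0.56620366 0.26488607 0.15704647] 0.7498215897843978 [-0.4  0.3 -0.5]
grasp [ 3.7 -0.2 -1.8]
[[-8.0, -0.2, 0.7], [-7.9, -0.2, 1.6], [-7.7, -0.2, 2.4], [-7.4, -0.2, 3.2], [-7.0, -0.1, 3.9], [-6.6, -0.1, 4.6], [-6.1, -0.1, 5.3], [-5.5, -0.0, 5.9], [-4.9, 0.0, 6.4], [-4.2, 0.0, 6.9], [-3.5, 0.1, 7.3], [-2.7, 0.1, 7.6], [-1.9, 0.1, 7.8], [-1.1, 0.2, 8.0], [-0.3, 0.2, 8.0]]
```

Request:
move_arm([
  {"xyz":[3,0,-1],"roll":0,"grip":65},
  {"xyz":[0,0,0],"roll":0,"grip":55},
  {"xyz":[0,0,0],"roll":0,"grip":50},
  {"xyz":[0,0,0],"roll":0,"grip":40},
  {"xyz":[0,0,0],"roll":0,"grip":40},
])

```text
time_s: 24.82
position: [0.5713, 0.2656, 0.1649]
tcp_rot: [[0.897, 0.272, 0.35], [0.249, -0.962, 0.108], [0.366, -0.01, -0.931]]
force: [-0.5, -3.9, 3.2]
opening: 0.5
grasp_force: 30.0
```

Request:
move_arm([
  {"xyz":[-8,0.5,0.7],"roll":0,"grip":40},
  {"xyz":[-7.9,0,1.6],"roll":0,"grip":40},
  {"xyz":[-7.7,0,2.4],"roll":0,"grip":40},
  {"xyz":[-7.4,0,3.2],"roll":0,"grip":40},
  {"xyz":[-7,0,3.9],"roll":0,"grip":40},
])

```text
time_s: 25.23
position: [0.5411, 0.2579, 0.1395]
tcp_rot: [[0.896, 0.271, 0.351], [0.248, -0.962, 0.11], [0.367, -0.011, -0.93]]
force: [0.7, 2.0, 1.8]
opening: 0.498
grasp_force: 30.0
```

Request:
move_arm([
  {"xyz":[-6.6,0,4.6],"roll":0,"grip":40},
  {"xyz":[-6.1,0,5.3],"roll":0,"grip":40},
  {"xyz":[-5.5,0,5.9],"roll":0,"grip":40},
  {"xyz":[-4.9,0,6.4],"roll":0,"grip":40},
  {"xyz":[-4.2,0,6.9],"roll":0,"grip":40},
])

```text
time_s: 25.65
position: [0.5264, 0.2542, 0.1007]
tcp_rot: [[0.897, 0.271, 0.348], [0.249, -0.962, 0.109], [0.364, -0.011, -0.931]]
force: [0.3, 5.0, 3.2]
opening: 0.506
grasp_force: 30.0
```

Request:
move_arm([
  {"xyz":[-3.5,0,7.3],"roll":0,"grip":40},
  {"xyz":[-2.7,0,7.6],"roll":0,"grip":40},
  {"xyz":[-1.9,0,7.8],"roll":0,"grip":40},
  {"xyz":[-1.1,0,8],"roll":0,"grip":40},
  {"xyz":[-0.3,0,8],"roll":0,"grip":40},
])

```text
time_s: 26.07
position: [0.5315, 0.2556, 0.0622]
tcp_rot: [[0.897, 0.271, 0.348], [0.249, -0.962, 0.109], [0.365, -0.011, -0.931]]
force: [-13.0, -3.0, 42.7]
opening: 0.503
grasp_force: 30.0
```

Request:
move_arm([
  {"xyz":[0,0,2],"roll":0,"grip":40},
  {"xyz":[0,0,2],"roll":0,"grip":40},
  {"xyz":[0,0,0],"roll":0,"grip":40},
  {"xyz":[0,0,0],"roll":0,"grip":40},
])

```text
time_s: 26.4
position: [0.532, 0.2558, 0.0612]
tcp_rot: [[0.897, 0.272, 0.35], [0.249, -0.962, 0.109], [0.366, -0.011, -0.93]]
force: [-11.0, -3.2, 34.3]
opening: 0.498
grasp_force: 30.0
```

```bash
python3 - <<'E'
from h import *
s=bot.read_state(); R=s['tcp_rot']; print(s['position'],s['opening'],s['force'].round(1),s['grasp_force'],s['joint_positions'].round(1))
print("grasp",goto(gripat(0)+.013*R[:,2]))
E
```

```text
[0.53202753 0.25578936 0.06124052] 0.4984018381696038 [-11.   -3.2  34.3] 30.00504434108734 [ 14.2  37.7 110.8   6.5  10.   82.4]
grasp [-3.5 -1.1  0.6]
```

The cover is pressed against its closed stop. Relaxing, releasing and withdrawing.

Request:
move_arm([
  {"xyz":[0,0,-2],"roll":0,"grip":55},
  {"xyz":[0,0,0],"roll":0,"grip":75},
  {"xyz":[0,0,0],"roll":0,"grip":75},
  {"xyz":[0,0,0],"roll":0,"grip":75},
  {"xyz":[0,0,0],"roll":0,"grip":75},
])

```text
time_s: 26.82
position: [0.5313, 0.2555, 0.0588]
tcp_rot: [[0.899, 0.271, 0.345], [0.249, -0.962, 0.108], [0.361, -0.011, -0.932]]
force: [-0.1, 0.1, -0.1]
opening: 0.723
grasp_force: 0.0
```

Request:
move_arm([
  {"xyz":[0,0,-15],"roll":0,"grip":75},
  {"xyz":[0,0,-30],"roll":0,"grip":75},
  {"xyz":[0,0,-40],"roll":0,"grip":75},
  {"xyz":[0,0,-40],"roll":0,"grip":75},
  {"xyz":[0,0,-25],"roll":0,"grip":75},
])

```text
time_s: 27.23
position: [0.479, 0.2394, 0.2016]
tcp_rot: [[0.898, 0.271, 0.347], [0.249, -0.962, 0.109], [0.364, -0.011, -0.931]]
force: [0.1, 0.2, -0.6]
opening: 0.751
grasp_force: 0.0
```

Request:
move_arm([
  {"xyz":[0,0,0],"roll":0,"grip":75},
  {"xyz":[0,0,0],"roll":0,"grip":75},
])

```text
time_s: 27.4
position: [0.4802, 0.2397, 0.2008]
tcp_rot: [[0.897, 0.271, 0.349], [0.249, -0.962, 0.109], [0.366, -0.011, -0.931]]
force: [0.1, -0.6, -0.6]
opening: 0.755
grasp_force: 0.0
```

```bash
python3 - <<'E'
from h import *
s=bot.read_state(); print(s['position'],s['force'].round(1))
rgb,d,K,T=snap("wrist"); P,uv=cloud(d,K,T); c=rgb[uv[:,1],uv[:,0]].astype(int); B=(P-H)@RH*1e3
k=(c[:,0]>120)&(c[:,1]<70)&(c[:,2]<70)&(abs(B[:,1])<18)&(B[:,0]>-80)&(B[:,0]<-12)&(B[:,2]>20)&(B[:,2]<90); q=B[k]
print(len(q),"cover slope rad",-np.polyfit(q[:,0],q[:,2],1)[0],np.median(q[:,2]))
m=(np.hypot(P[:,0]-.55,P[:,1]+.034)<.03)&(P[:,2]>.066)&(P[:,2]<.082); Q=P[m]
if len(Q)>10: print("vial",len(Q),cv2.minAreaRect((Q[:,:2]*1e3).astype(np.float32)),np.median(Q[:,2]))
E
```

```text
[0.48018782 0.23971337 0.20079795] [ 0.1 -0.6 -0.6]
4485 cover slope rad 0.0032477211241053734 37.44280847759912
```

The cover is fully closed (0.003 rad), and the toggle was on before I closed it. The vial has not been touched since it was seated. Handing in.

```bash
python3 -c "
from rig import bot
print(bot.hand_in())"
```

```text
the job is handed in; nothing more can be done
None
```

I handed the job in, and no result came back: the vial is snapped home in the clip and released, the toggle was pushed on with the cover up, and the cover is closed again (measured 0.003 rad). I could not see the toggle once the cover was shut.

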